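Weigh in the silver pellets

TASK

Weigh in the silver: press the balance's release button so that its cover springs open, shovel every pellet from the white tray into the brass weighing dish, tipping them in from just above it, then lay the shovel back flat on its cork pad and shut the cover until it latches. Use only the shovel on pellets in the tray (one that has spilled outside it may be picked up with the fingers), and leave the other tools on the bench where they lie.

Things in the scene. Friction and masses are not known exactly. Their poses are not given: they have to be found in the camera images.
- balance: grey bench balance that stands fast; origin under its body at bench level, z up, front (-x) to the robot. Body x -115 to +100, y +-95, top 40 high. On the front panel: display, keys, release button, and behind it a black latch housing (x -70 to -52, y +-18, 71 high); then the clear cover over a brass weighing dish
- weigh_dish (a point): centre of the inner floor of the balance's round brass weighing dish (fixed to the balance), 49 above the bench: floor radius 38, flaring to an inner radius of 50 at the rim, which is 17 above this floor
- cover (a joint): clear hood over the dish, black edges, open below, hinged at its rear lower edge. 0 shut (latched: about 0.006), grows as it swings up and back; 1.5 rad is the stop, upright. A spring (0.2 N m) opens it and holds it there. To shut: push its outer face over and down from behind, then press the front edge down (about 5 N) till the catch snaps under the latch tongue; no button needed
- cover_hinge (a point): middle of the cover's hinge line (along the balance's y), at balance x +92, z 42. From here the shut cover reaches 130 to the front and 35 up; it is 164 wide, its walls 3 thick. The catch bar sits in the middle of its front wall
- release (a joint): travel of the round grey release button (24 across, in a black collar), 0 to 0.006 m, pressed straight down; 1.5 N starts it, 5 N brings it to the bottom; the latch lets go at about 0.0025. It springs back up
- release_top (a point): centre of the top face of the release button, 58 above the bench, on the balance's front panel 58 in front of the cover's front edge
- tray: white flat-bottomed pellet tray that stands fast; origin under its centre, x along it, away from the robot. Inner floor 190 (x) by 104 (y), 4 above the bench; side walls upright, 30 high, 3 thick; end walls slope outwards at 60 degrees from level, the far one (+x) 33 high, the near one 20. Over all x -107 to +115, y +-55. The pellets leave room to set the shovel down at the near end
- shovel: steel shovel with wooden handle, about 150 g; origin under the middle of its flat pan, x to the open lip, z up. Pan x -32 to +32, y +-27, floor 2 thick; back wall 20 high; side walls 2.5 thick, 16 high, ending 12 before the lip. Handle: flat bar 10 thick (y), 16 deep, rising backwards at 54 degrees from the back wall at (-39, 0, 14) for 80 mm to about (-86, 0, 79)
- shovel_grip (a point): point on the middle of the shovel's handle where it can be pinched across its 10 mm thickness (shovel's y): at shovel x -72, z 60
- pad: the shovel's cork pad, fixed on the bench, 200 (x) by 110 (y), 4 thick; origin under its centre. Pad and balance stand on either side of the tray, which is on which side varies
- pellet1: silver casting pellet, a ball 15 across, 18 g, lying in the tray at the start; origin at its centre; it hardly rolls on (stays put on slopes below about 15 degrees). Some of the eight may be absent
- pellet2: silver casting pellet, a ball 15 across, 18 g, lying in the tray at the start; origin at its centre; it hardly rolls on (stays put on slopes below about 15 degrees). Some of the eight may be absent
- pellet3: silver casting pellet, a ball 15 across, 18 g, lying in the tray at the start; origin at its centre; it hardly rolls on (stays put on slopes below about 15 degrees). Some of the eight may be absent
- pellet4: silver casting pellet, a ball 15 across, 18 g, lying in the tray at the start; origin at its centre; it hardly rolls on (stays put on slopes below about 15 degrees). Some of the eight may be absent
- pellet5: silver casting pellet, a ball 15 across, 18 g, lying in the tray at the start; origin at its centre; it hardly rolls on (stays put on slopes below about 15 degrees). Some of the eight may be absent
- pellet6: silver casting pellet, a ball 15 across, 18 g, lying in the tray at the start; origin at its centre; it hardly rolls on (stays put on slopes below about 15 degrees). Some of the eight may be absent
- pellet7: silver casting pellet, a ball 15 across, 18 g, lying in the tray at the start; origin at its centre; it hardly rolls on (stays put on slopes below about 15 degrees). Some of the eight may be absent
- pellet8: silver casting pellet, a ball 15 across, 18 g, lying in the tray at the start; origin at its centre; it hardly rolls on (stays put on slopes below about 15 degrees). Some of the eight may be absent
- hammer: chasing hammer with a wooden handle, 260 long, lying at one side of the bench (bystander)
- screwdriver: small screwdriver with a wooden handle, 170 long, lying across before the tray, on the robot's side (bystander)
- jar: small amber glass jar with a steel cap, 48 across, 55 high, behind the tray (bystander)
- mandrel: tapered steel ring mandrel, 190 long and up to 25 thick, lying at the other side of the bench; origin under its thick end (bystander)
- bench_block: polished steel bench block 60 x 60 x 18, behind the tray (bystander)
- pen: yellow marker pen, 110 long and 14 thick, lying behind the tray (bystander)
Things that resemble listed ones, but are neither listed nor needed, are in the scene too. What is shaped like the shovel but black, green or orange is not meant.

How it is judged:
On the way, in this order (a step that is already met when the one before it is completed fails the run):
1. the release button is pressed down (2 mm or more) (value of joint release above 0.002 m).
2. the cover has sprung open to its stop (value of joint cover above 1.4 rad), for 0.3 s.
3. a load of at least one pellet is lifted clear of the tray in the shovel's pan (((x of pellet1 in the frame of shovel between -0.032 and 0.032 m and y of pellet1 in the frame of shovel between -0.027 and 0.027 m and z of pellet1 in the frame of shovel between 0.002 and 0.03 m) or (x of pellet2 in the frame of shovel between -0.032 and 0.032 m and y of pellet2 in the frame of shovel between -0.027 and 0.027 m and z of pellet2 in the frame of shovel between 0.002 and 0.03 m) or (x of pellet3 in the frame of shovel between -0.032 and 0.032 m and y of pellet3 in the frame of shovel between -0.027 and 0.027 m and z of pellet3 in the frame of shovel between 0.002 and 0.03 m) or (x of pellet4 in the frame of shovel between -0.032 and 0.032 m and y of pellet4 in the frame of shovel between -0.027 and 0.027 m and z of pellet4 in the frame of shovel between 0.002 and 0.03 m) or (x of pellet5 in the frame of shovel between -0.032 and 0.032 m and y of pellet5 in the frame of shovel between -0.027 and 0.027 m and z of pellet5 in the frame of shovel between 0.002 and 0.03 m) or (x of pellet6 in the frame of shovel between -0.032 and 0.032 m and y of pellet6 in the frame of shovel between -0.027 and 0.027 m and z of pellet6 in the frame of shovel between 0.002 and 0.03 m) or (x of pellet7 in the frame of shovel between -0.032 and 0.032 m and y of pellet7 in the frame of shovel between -0.027 and 0.027 m and z of pellet7 in the frame of shovel between 0.002 and 0.03 m) or (x of pellet8 in the frame of shovel between -0.032 and 0.032 m and y of pellet8 in the frame of shovel between -0.027 and 0.027 m and z of pellet8 in the frame of shovel between 0.002 and 0.03 m)) and height (world z) of shovel above 0.055 m), for 0.2 s.
4. all pellets lie in the weighing dish (horizontal distance between each of pellet1, pellet2, pellet3, pellet4, pellet5, pellet6, pellet7, pellet8 and weigh_dish below 0.046 m and z of pellet1 in the frame of weigh_dish between 0 and 0.03 m and z of pellet2 in the frame of weigh_dish between 0 and 0.03 m and z of pellet3 in the frame of weigh_dish between 0 and 0.03 m and z of pellet4 in the frame of weigh_dish between 0 and 0.03 m and z of pellet5 in the frame of weigh_dish between 0 and 0.03 m and z of pellet6 in the frame of weigh_dish between 0 and 0.03 m and z of pellet7 in the frame of weigh_dish between 0 and 0.03 m and z of pellet8 in the frame of weigh_dish between 0 and 0.03 m), for 0.3 s.
At the end, for the whole second after the job is handed in: Every pellet present lies at rest in the brass dish (within 46 mm of its middle, under 30 mm above its floor); cover latched shut (below 0.03 rad), button up; shovel flat and still on its pad (pan centre within 80 mm of the pad's centre along it, 40 mm across) (all of step 4 and linear speed of each of pellet1, pellet2, pellet3, pellet4, pellet5, pellet6, pellet7, pellet8 below 0.03 m/s and value of joint cover below 0.03 rad and value of joint release below 0.001 m and x of shovel in the frame of pad between -0.08 and 0.08 m and y of shovel in the frame of pad between -0.04 and 0.04 m and height (world z) of shovel below 0.012 m and angle between shovel's own z axis and vertical below 0.12 rad and linear speed of shovel below 0.02 m/s); the robot touches nothing.
It fails at once if the fingers take hold of a pellet that is in the tray ((contact force between the fingers and pellet1 above 0.5 N and x of pellet1 in the frame of tray between -0.1 and 0.1 m and y of pellet1 in the frame of tray between -0.052 and 0.052 m and height (world z) of pellet1 below 0.03 m) or (contact force between the fingers and pellet2 above 0.5 N and x of pellet2 in the frame of tray between -0.1 and 0.1 m and y of pellet2 in the frame of tray between -0.052 and 0.052 m and height (world z) of pellet2 below 0.03 m) or (contact force between the fingers and pellet3 above 0.5 N and x of pellet3 in the frame of tray between -0.1 and 0.1 m and y of pellet3 in the frame of tray between -0.052 and 0.052 m and height (world z) of pellet3 below 0.03 m) or (contact force between the fingers and pellet4 above 0.5 N and x of pellet4 in the frame of tray between -0.1 and 0.1 m and y of pellet4 in the frame of tray between -0.052 and 0.052 m and height (world z) of pellet4 below 0.03 m) or (contact force between the fingers and pellet5 above 0.5 N and x of pellet5 in the frame of tray between -0.1 and 0.1 m and y of pellet5 in the frame of tray between -0.052 and 0.052 m and height (world z) of pellet5 below 0.03 m) or (contact force between the fingers and pellet6 above 0.5 N and x of pellet6 in the frame of tray between -0.1 and 0.1 m and y of pellet6 in the frame of tray between -0.052 and 0.052 m and height (world z) of pellet6 below 0.03 m) or (contact force between the fingers and pellet7 above 0.5 N and x of pellet7 in the frame of tray between -0.1 and 0.1 m and y of pellet7 in the frame of tray between -0.052 and 0.052 m and height (world z) of pellet7 below 0.03 m) or (contact force between the fingers and pellet8 above 0.5 N and x of pellet8 in the frame of tray between -0.1 and 0.1 m and y of pellet8 in the frame of tray between -0.052 and 0.052 m and height (world z) of pellet8 below 0.03 m)).
It fails at once if a pellet falls into the weighing dish from high up (faster than 1.5 m/s) ((linear speed of pellet1 above 1.5 m/s and horizontal distance between pellet1 and weigh_dish below 0.05 m and height (world z) of pellet1 below 0.075 m) or (linear speed of pellet2 above 1.5 m/s and horizontal distance between pellet2 and weigh_dish below 0.05 m and height (world z) of pellet2 below 0.075 m) or (linear speed of pellet3 above 1.5 m/s and horizontal distance between pellet3 and weigh_dish below 0.05 m and height (world z) of pellet3 below 0.075 m) or (linear speed of pellet4 above 1.5 m/s and horizontal distance between pellet4 and weigh_dish below 0.05 m and height (world z) of pellet4 below 0.075 m) or (linear speed of pellet5 above 1.5 m/s and horizontal distance between pellet5 and weigh_dish below 0.05 m and height (world z) of pellet5 below 0.075 m) or (linear speed of pellet6 above 1.5 m/s and horizontal distance between pellet6 and weigh_dish below 0.05 m and height (world z) of pellet6 below 0.075 m) or (linear speed of pellet7 above 1.5 m/s and horizontal distance between pellet7 and weigh_dish below 0.05 m and height (world z) of pellet7 below 0.075 m) or (linear speed of pellet8 above 1.5 m/s and horizontal distance between pellet8 and weigh_dish below 0.05 m and height (world z) of pellet8 below 0.075 m)).
It fails at once if another tool on the bench is shifted by more than 30 mm (distance of any of hammer, screwdriver, jar, mandrel, bench_block, pen from where it was at the start of the episode above 0.03 m).
Of pellet1, pellet2, pellet3, pellet4, pellet5, pellet6, pellet7, pellet8 only 4 to 8 are there at a start; the rules pass over those that are not, and their reading is None.
At some moment in a run one of shovel may be knocked a few centimetres aside while the robot is not near it.
It also fails if it takes over 210 s, if anything falls off the work surface, if the arm or the gripper's body presses on something with over 40 N, if the wrist force passes 120 N, or if a joint passes its speed limit or range.

ROBOT

A 6-joint arm with a two-finger parallel gripper is mounted at the origin on the work surface. World frame = base frame: x ahead of the robot, y to its left, z up, the work surface at z = 0. Lengths are in m, angles in rad, forces in N, time in s.
With the tool pointing down it reaches from about 0.25 to 0.85 m from the base axis. Payload 12.5 kg.
Tool frame: the origin (TCP) lies midway between the tips of the shut fingers; the grasp point (between the pads) lies 19 mm behind it (ctrl.grasp_offset is the distance from the TCP to the grasp point, in m); z points along the fingers, y is the line along which they close (so a half turn about z gives the same grasp; the last joint's range is limited). The gripper opens to 93 mm and grips with 3 to 60 N. Pads are 15 mm wide; open, the fingers measure 128 mm over their backs; the gripper's body (75 mm by 188 mm) begins 65 mm behind the grasp point.
Start: joints at [-1.274, 0.351, 1.652, -0, 1.139, -0.085], TCP at [0.205, -0.51, 0.194] pointing down, gripper open.
Joint ranges: [-2.75, 2.75], [-0.79, 2.1], [0.01, 2.65], [-1.57, 4.71], [0.07, 3.14], [-2.87, 2.87]. Speed limits (rad/s): [2.22, 2.22, 2.79, 3.14, 3.14, 3.14].

INTERFACE

Orientations are given as a rotation vector (axis times angle).
In Python, from workcell import get_obs, snapshot, camera_model, ticket, spot_in, place_of, ctrl gives the robot as it stands.
- The arm moves only by the tool carry_out, never from a script. Its argument "rows" is a list that holds one entry, the list of rows, each a list of 7 numbers: the turn, a rotation vector about the tool's x, y, z in rad, then the shift along the tool's x, y, z in mm, then the finger opening in mm, from 0 to 93. In form: [[[wx, wy, wz, x, y, z, claw], ...]]. A call has 1 to 10 rows; each row is the pose to reach, as a shift and turn from the pose commanded when the call began, along the tool's axes at that moment; what a row does not reach only later rows make up. A row lasts 1/10 s, in which the tool goes at most 50 mm and 8.59 degrees, less where a joint would pass 70% of its speed; a pose out of reach is approached as far as the arm can. A call with a gripper value outside its range is refused whole. The fingers move at their own pace and stop on an object; "grip_force" is the grip in N (left out, the last holds). Time passes only in rows, so rows that repeat a pose let the fingers close. It gives the time, the measured TCP pose, the force, the opening and the grip force at its end, in the units of the state.
- get_obs(): the state, without advancing time (a new reading comes with each control period).
- snapshot(name): name is "scene" or "top" or "wrist"; returns the picture (480x640x3 uint8, red, green, blue); there is no depth.
- camera_model(name): a dict with "fovy" (degrees; the focal length in pixels is half the picture's height over the tangent of half this angle, whatever the lens; pixels are square), "cx", "cy" (the principal point, pixels), "R" (3x3) and "t" (3): a world point X has camera coordinates R X + t; the wrist camera has in their place "hand_eye" (4x4, takes a point from camera to tool coordinates, whose origin is the TCP and whose axes are the flange's). Camera axes: x right, y down, z forward; pixel columns grow to the right and rows downward; lengths in m; the calibration is good to about 2 mm. A picture is of the moment at which its call begins: read the wrist's pose just before it. camera_model takes no time and is no camera call.
- ticket.job_done(): hands the job in; it is judged then, once.
Trained networks look in the newest picture that a camera, given by its name, has taken for a name from the list of things; names that differ only in an ending like _2 or _b are one class to them, and where a whole thing is asked for, a point or a joint stands for the part that bears it (a point fixed in the world has none). Each returns a list of dicts, best first, with "p" (0 to 1); they miss things now and then, are a little off and sometimes report something else, mostly with a low value. They report only what shows in the picture. A call takes as long as a camera call. They do not tell look-alikes from the thing itself.
- spot_in(query, camera): "box" ([left, top, right, bottom] in pixels, round what is visible of it).
- place_of(query, camera): "location" ([column, row] in pixels: a listed point, or the origin of a listed thing).
The state is a dict: "time_s": time; "joints": joint angles; "qd": joint speeds; "effort": joint torques, N m; "eef_pos": TCP position; "tcp_rot": TCP orientation; "ft_force": force on the tool from outside, world axes, zero at the start; "wrist_torque": the same for the moment, N m; "opening": opening from 0.0 (shut) to 1.0 (fully open); "gripper_force": force on a finger pad.
Only numpy, scipy, OpenCV 4.12 (cv2) and the standard library are available. Lean on these libraries where they do the work, as an engineer would, in place of code of your own. Each camera call takes 0.05 s, during which the arm holds its last target. There are 200 camera calls.

## Working session

There is one attempt and no reset: what is moved stays moved. The work goes in short steps, Python scripts to look and compute and a tool call to move; the robot and the scene stay as the last step left them, time stands still between calls to the robot, and variables do not carry over. Pictures are saved under pics/ and viewed, at most 14 in all, crops included, and the job is handed in when it is done.

Besides the shell and the picture viewer there is one more tool, called by a JSON object that holds its "fn" and its "kwargs", one argument or row to a line. carry_out: Moves the arm, as the interface text tells. Its arguments: {"type":"object","properties":{"rows":{"type":"array","items":{"type":"array","items":{"type":"array","items":{"type":"number"}}}},"grip_force":{"type":"number"}},"required":["rows"]}

```bash
ls; mkdir -p pics
python3 - <<'E'
from workcell import *
import cv2
o=get_obs(); print({k:(o[k]) for k in('time_s','eef_pos','tcp_rot','opening','ft_force')}, ctrl.grasp_offset)
for c in('scene','top'):
    im=snapshot(c); cv2.imwrite(f'pics/{c}0.png',im[:,:,::-1])
    m=camera_model(c); print(c,m)
    for n in ['balance','weigh_dish','cover_hinge','release_top','tray','shovel','shovel_grip','pad','pellet1','hammer','screwdriver','jar','mandrel','bench_block','pen']:
        print(n,[(round(d['p'],2),[round(v) for v in d['location']]) for d in place_of(n,c)][:9])
print(camera_model('wrist'))
E
```

```text
pics
{'time_s': 0.0, 'eef_pos': array([ 0.20481509, -0.51004965,  0.19369151]), 'tcp_rot': array([-3.08341957e+00, -5.95780072e-01,  2.12192087e-04]), 'opening': 0.998075714040555, 'ft_force': array([-0.07694611, -0.31349937, -0.31218306])} 0.0188
scene {'fovy': 42.2949676348601, 'cx': 326.2725068362923, 'cy': 240.5333505844589, 'R': array([[-0.23944779,  0.9708805 ,  0.00747131],
       [ 0.83784132,  0.21051252, -0.50369277],
       [-0.49059829, -0.11434834, -0.86385055]]), 't': array([ 0.10353303, -0.41008427,  1.90011935])}
balance [(0.89, [415, 264])]
weigh_dish [(0.62, [413, 259])]
cover_hinge [(0.67, [408, 283])]
release_top [(0.71, [301, 248]), (0.47, [424, 221]), (0.43, [333, 339])]
tray [(0.98, [311, 261])]
shovel [(0.87, [233, 231]), (0.61, [205, 160]), (0.59, [264, 168]), (0.53, [225, 222])]
shovel_grip [(0.84, [218, 283]), (0.69, [412, 264]), (0.61, [279, 140]), (0.59, [230, 197])]
pad [(0.91, [226, 223])]
pellet1 [(0.56, [327, 254]), (0.5, [310, 277]), (0.4, [316, 251]), (0.39, [299, 251]), (0.39, [257, 324])]
hammer [(0.9, [509, 290]), (0.17, [228, 223])]
screwdriver 
[... 954 characters left out ...]
48, [327, 217]), (0.41, [323, 247]), (0.37, [344, 232])]
hammer [(0.7, [138, 245])]
screwdriver [(0.82, [323, 307])]
jar [(0.7, [300, 164]), (0.5, [341, 233])]
mandrel [(0.88, [514, 297])]
bench_block [(0.67, [334, 237]), (0.59, [366, 168])]
pen [(0.55, [331, 154])]
{'fovy': 70.03452961202578, 'cx': 317.71146477079753, 'cy': 236.90763427062922, 'hand_eye': array([[ 3.65087328e-04, -9.70757132e-01, -2.40063443e-01,
         6.47260231e-02],
       [ 9.99999774e-01,  2.18926889e-04,  6.35508702e-04,
         4.31854578e-04],
       [-5.64368262e-04, -2.40063621e-01,  9.70756993e-01,
        -1.91372832e-01],
       [ 0.00000000e+00,  0.00000000e+00,  0.00000000e+00,
         1.00000000e+00]])}
```

View pics/top0.png

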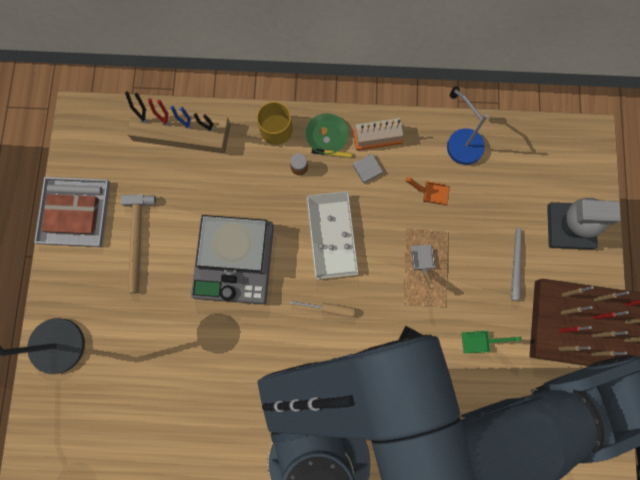

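View pics/scene0.png

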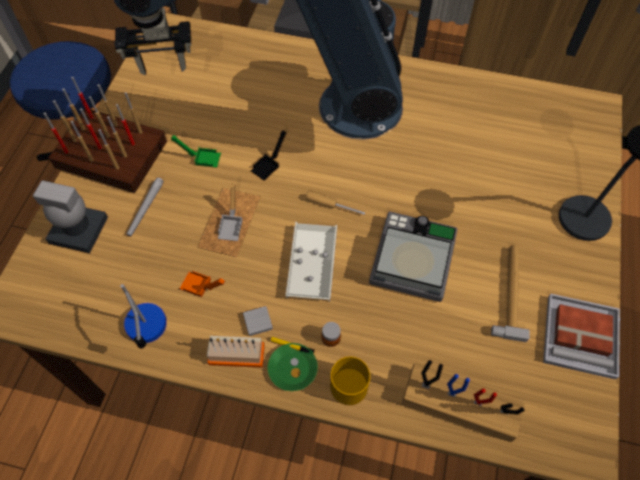

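Top view: balance at (233,258) with its dark round button at (228,292) and latch housing at (231,278). The tray is at (331,236) with about 5 pellets, and the pad is at (427,267) with the steel shovel on it at (424,258).

Possible mix-ups for the shovel, in the top view:
- green shovel (475,342)
- orange shovel (435,192)
- black shovel (409,335)
- steel shovel on cork (424,258): this is the one I want

Possible mix-ups for the button are the keys (253,292) and the display (207,288).

```bash
cat > h.py <<'E'
import numpy as np, cv2
from scipy.spatial.transform import Rotation as Ro
from workcell import *
def ray(cam,uv,obs=None):
    m=camera_model(cam); f=240/np.tan(np.radians(m['fovy'])/2)
    d=np.array([(uv[0]-m['cx'])/f,(uv[1]-m['cy'])/f,1.])
    if cam=='wrist':
        o=obs or get_obs(); T=pose(o)@np.array(m['hand_eye']); return T[:3,3],T[:3,:3]@d
    R=np.array(m['R']);t=np.array(m['t']); return -R.T@t, R.T@d
def pose(o):
    T=np.eye(4);T[:3,:3]=Ro.from_rotvec(o['tcp_rot']).as_matrix();T[:3,3]=o['eef_pos'];return T
def p2w(cam,uv,z,obs=None):
    c,d=ray(cam,uv,obs); return c+d*(z-c[2])/d[2]
def w2p(cam,X,obs=None):
    m=camera_model(cam); f=240/np.tan(np.radians(m['fovy'])/2); X=np.asarray(X,float)
    if cam=='wrist':
        T=np.linalg.inv(pose(obs or get_obs())@np.array(m['hand_eye'])); q=T[:3,:3]@X+T[:3,3]
    else: q=np.array(m['R'])@X+np.array(m['t'])
    return np.array([f*q[0]/q[2]+m['cx'],f*q[1]/q[2]+m['cy']])
def rot(zdir,ydir):  # tool z along zdir, y near ydir
    z=np.array(zdir,float);z/=np.linalg.norm(z);y=np.array(ydir,float);y-=z*(y@z);y/=np.linalg.norm(y)
    return np.column_stack([np.cross(y,z),y,z])
def rel(p0,R0,p1,R1):
    w=Ro.from_matrix(R0.T@R1).as_rotvec(); s=R0.T@(np.array(p1)-p0)*1000
    return [*np.round(w,3).tolist(),*np.round(s,1).tolist()]
def chain(targets,obs=None):
    "consecutive calls: each target (p,R) relative to the previous"
    o=obs or get_obs();T=pose(o);p,R=T[:3,3],T[:3,:3]
    for q,Q in targets:
        Q=R if Q is None else Q
        r=rel(p,R,q,Q);n=max(np.linalg.norm(r[:3])/np.radians(8.59),np.linalg.norm(r[3:])/50)
        print(r,'rows>=%.1f'%n,'->',np.round(q,3)); p,R=np.array(q),Q
def look(name,cam,crop=None,s=1):
    im=snapshot(cam)[:,:,::-1]
    if crop: im=im[crop[1]:crop[3],crop[0]:crop[2]]
    cv2.imwrite(f'pics/{name}.png',cv2.resize(im,None,fx=s,fy=s,interpolation=cv2.INTER_CUBIC))
E
python3 - <<'E'
from h import *
for n,t,z in [('dish',None,.049)]: pass
P=lambda u,z:np.round(p2w('top',u,z),3)
print('dish',P((233,244),.049),'btn',P((228,292),.058),'tray',P((331,236),.03))
print('traycorners',[P(u,.033) for u in((308,196),(348,193),(357,274),(317,278))])
print('balance top corners',[P(u,.075) for u in((203,217),(268,219),(262,272),(196,268))])
print('pad corners',[P(u,.004) for u in((406,230),(448,230),(447,306),(404,306))])
print('shovel',P((424,258),.01),P((435,280),.06))
im=snapshot('top')[:,:,::-1]
a=cv2.resize(im[190:310,180:340],None,fx=4,fy=4,interpolation=cv2.INTER_CUBIC)
b=cv2.resize(im[190:310,300:460],None,fx=4,fy=4,interpolation=cv2.INTER_CUBIC)
cv2.imwrite('pics/b.png',np.hstack([b]));
# move: look above between tray and shovel
R=rot((0,0,-1),(0,1,0))
print(pose(get_obs())[:3,:3].round(2))
E
```

```text
dish [0.526 0.247 0.049] btn [0.402 0.248 0.058] tray [ 0.563 -0.004  0.03 ]
traycorners [array([0.667, 0.062, 0.033]), array([ 0.68 , -0.043,  0.033]), array([ 0.465, -0.075,  0.033]), array([0.45 , 0.028, 0.033])]
balance top corners [array([0.588, 0.324, 0.075]), array([0.59 , 0.158, 0.075]), array([0.454, 0.164, 0.075]), array([0.456, 0.33 , 0.075])]
pad corners [array([ 0.593, -0.202,  0.004]), array([ 0.598, -0.314,  0.004]), array([ 0.397, -0.311,  0.004]), array([ 0.392, -0.2  ,  0.004])]
shovel [ 0.519 -0.25   0.01 ] [ 0.455 -0.27   0.06 ]
[[ 0.93  0.37  0.  ]
 [ 0.37 -0.93 -0.  ]
 [-0.    0.   -1.  ]]
```

View pics/b.png

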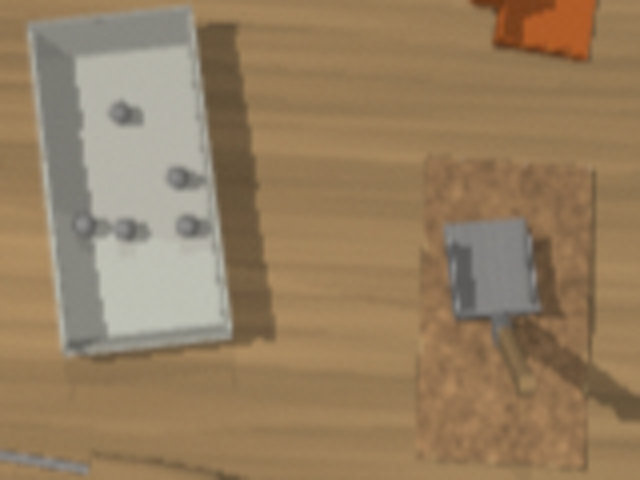

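Run:
```python
from h import *
R=rot((0,0,-1),(0,-1,0))
chain([((.3,-.4,.3),R),((.46,-.13,.22),R),((.43,.247,.20),R)])
```

```text
[0.0, -0.0, 0.382, 129.3, -67.0, -105.8] rows>=3.6 -> [ 0.3 -0.4  0.3]
[0.0, 0.0, 0.0, 160.0, -270.0, 80.0] rows>=6.5 -> [ 0.46 -0.13  0.22]
[0.0, 0.0, 0.0, -30.0, -377.0, 20.0] rows>=7.6 -> [0.43  0.247 0.2  ]
```

{"fn": "carry_out", "kwargs": {
  "rows": [
    [[0, 0, 0.382, 129.3, -67, -105.8, 20], [0, 0, 0.382, 129.3, -67, -105.8, 20], [0, 0, 0.382, 129.3, -67, -105.8, 20], [0, 0, 0.382, 129.3, -67, -105.8, 20], [0, 0, 0.382, 129.3, -67, -105.8, 20], [0, 0, 0.382, 129.3, -67, -105.8, 20]]
  ]
}}

```text
time_s: 2.25
eef_pos: [0.3, -0.4, 0.2999]
tcp_rot: [3.141, 0.002, -0.0]
ft_force: [-1.3, 0.2, -0.5]
opening: 0.53
gripper_force: 0.0
```

{"fn": "carry_out", "kwargs": {
  "rows": [
    [[0, 0, 0, 160, -270, 80, 20], [0, 0, 0, 160, -270, 80, 20], [0, 0, 0, 160, -270, 80, 20], [0, 0, 0, 160, -270, 80, 20], [0, 0, 0, 160, -270, 80, 20], [0, 0, 0, 160, -270, 80, 20], [0, 0, 0, 160, -270, 80, 20], [0, 0, 0, 160, -270, 80, 20], [0, 0, 0, 160, -270, 80, 20], [0, 0, 0, 160, -270, 80, 20]]
  ]
}}

```text
time_s: 3.25
eef_pos: [0.4595, -0.1314, 0.2198]
tcp_rot: [3.142, -0.003, -0.001]
ft_force: [0.0, 0.3, 0.2]
opening: 0.213
gripper_force: 0.0
```

Run:
```python
from h import *
o=get_obs();print(o['eef_pos'],o['qd'].round(3),o['opening'])
look('w1','wrist')
Z={'tray':0,'shovel':.005,'shovel_grip':.065,'pad':0,'pellet1':.0115,'screwdriver':.01}
for n,z in Z.items():
    print(n,[(round(d['p'],2),np.round(d['location']),p2w('wrist',d['location'],z,o)[:2].round(3)) for d in place_of(n,'wrist')])
```

```text
[ 0.45948965 -0.1314057   0.21984483] [-0.002 -0.007 -0.002 -0.     0.001  0.004] 0.2131478236587942
tray [(0.61, array([207., 117.]), array([ 0.564, -0.007]))]
shovel [(0.61, array([510., 323.]), array([ 0.308, -0.383]))]
shovel_grip [(0.68, array([439., 228.]), array([ 0.448, -0.258])), (0.35, array([184., 146.]), array([ 0.531, -0.002]))]
pad [(0.96, array([426., 183.]), array([ 0.489, -0.261]))]
pellet1 [(0.74, array([181., 144.]), array([0.534, 0.022])), (0.65, array([193.,  67.]), array([0.613, 0.001])), (0.55, array([203., 146.]), array([ 0.532, -0.003])), (0.54, array([234., 109.]), array([ 0.571, -0.04 ])), (0.53, array([242., 141.]), array([ 0.537, -0.048]))]
screwdriver [(0.95, array([207., 275.]), array([0.377, 0.005]))]
```

View pics/w1.png

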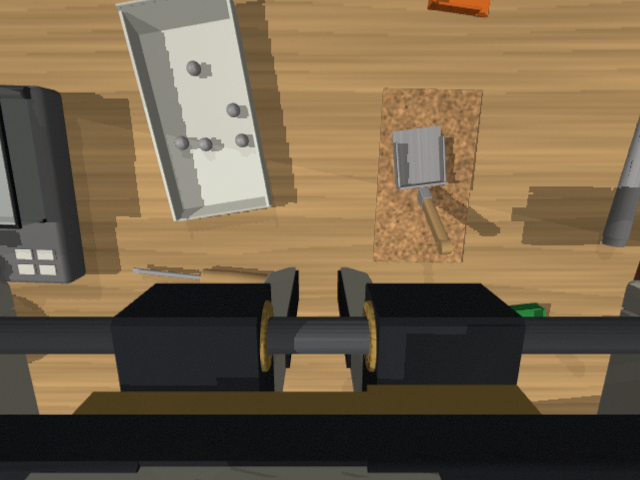

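Wrist view: five pellets at (181,144), (193,67), (203,146), (234,109) and (242,141). The steel shovel is on the cork at (420,157), with its handle end at (445,245). Next I move to the balance.

{"fn": "carry_out", "kwargs": {
  "rows": [
    [[0, 0, 0, -30, -377, 20, 0], [0, 0, 0, -30, -377, 20, 0], [0, 0, 0, -30, -377, 20, 0], [0, 0, 0, -30, -377, 20, 0], [0, 0, 0, -30, -377, 20, 0], [0, 0, 0, -30, -377, 20, 0], [0, 0, 0, -30, -377, 20, 0], [0, 0, 0, -30, -377, 20, 0], [0, 0, 0, -30, -377, 20, 0], [0, 0, 0, -30, -377, 20, 0]]
  ]
}}

```text
time_s: 4.6
eef_pos: [0.4299, 0.2469, 0.1999]
tcp_rot: [3.141, 0.002, -0.0]
ft_force: [0.1, -0.8, 0.4]
opening: 0.006
gripper_force: 0.0
```

Run:
```python
from h import *
o=get_obs();print(o['eef_pos'],o['opening'])
look('w2','wrist')
Z={'balance':0,'weigh_dish':.049,'release_top':.058,'cover_hinge':.042}
for n,z in Z.items():
    print(n,[(round(d['p'],2),np.round(d['location']),p2w('wrist',d['location'],z,o)[:2].round(4)) for d in place_of(n,'wrist')])
```

```text
[0.42994503 0.24692914 0.19991167] 0.006198940852608354
balance []
weigh_dish [(0.71, array([320., 125.]), array([0.5204, 0.2438]))]
release_top [(0.68, array([319., 125.]), array([0.5192, 0.2449])), (0.59, array([315., 252.]), array([0.3971, 0.2483]))]
cover_hinge [(0.87, array([325.,  53.]), array([0.5846, 0.2396]))]
```

View pics/w2.png

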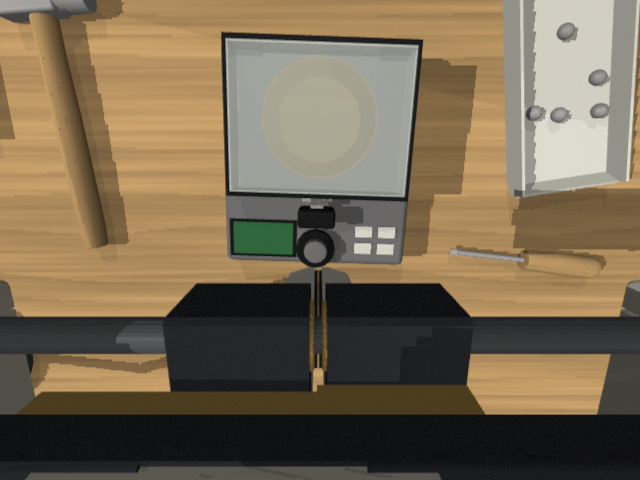

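Balance view: button at (315,250), which gives (0.398,0.248). The dish is at (320,118), and yaw is about -0.033. The distances agree with the given geometry, so I press.

{"fn": "carry_out", "kwargs": {
  "rows": [
    [[0, 0, 0, -32, -1, 120, 0], [0, 0, 0, -32, -1, 120, 0], [0, 0, 0, -32, -1, 120, 0], [0, 0, 0, -32, -1, 125, 0], [0, 0, 0, -32, -1, 135, 0], [0, 0, 0, -32, -1, 142, 0], [0, 0, 0, -32, -1, 146, 0], [0, 0, 0, -32, -1, 147, 0], [0, 0, 0, -32, -1, 147, 0]]
  ]
}}

```text
time_s: 5.75
eef_pos: [0.3984, 0.248, 0.0533]
tcp_rot: [-3.141, 0.001, -0.001]
ft_force: [-0.6, -0.7, -0.6]
opening: 0.006
gripper_force: 0.0
```

{"fn": "carry_out", "kwargs": {
  "rows": [
    [[0, 0, 0, 0, 0, -40, 0], [0, 0, 0, 0, 0, -90, 0], [0, 0, 0, 0, 0, -147, 93], [0, 0, 0, 0, 0, -147, 93], [0, 0, 0, 0, 0, -147, 93], [0, 0, 0, 0, 0, -147, 93]]
  ]
}}

```text
time_s: 6.35
eef_pos: [0.3975, 0.2477, 0.1989]
tcp_rot: [3.141, -0.0, -0.002]
ft_force: [0.1, 1.0, -0.4]
opening: 0.302
gripper_force: 0.0
```

Run:
```python
from h import *
look('w3','scene',(300,160,520,320),3)
R=rot((0,0,-1),(0,-1,0))
chain([((.39,-.255,.2),R)])
```

```text
[0.001, 0.002, -0.0, -7.3, 502.6, -0.9] rows>=10.1 -> [ 0.39  -0.255  0.2  ]
```

View pics/w3.png

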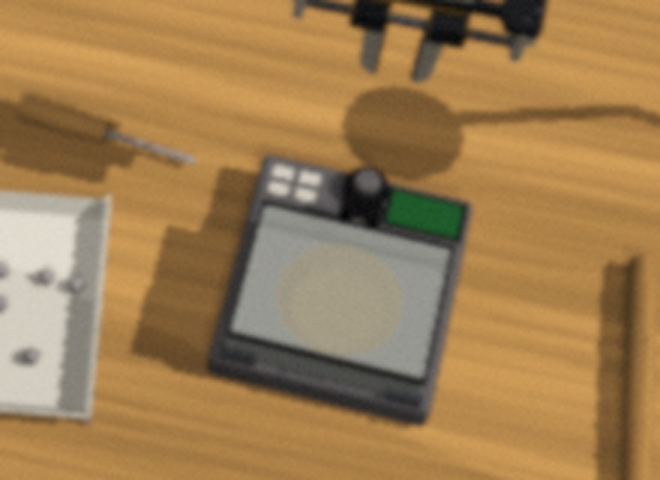

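Crop: the cover is still shut and the button at (370,180) is up. The press gave no force, so I check the button position from all the cameras.

Run:
```python
from h import *
for u in((423.3,219.5),(423.3,221)): print(p2w('scene',u,.058))
snapshot('top'); print([(d['p'],d['location'],p2w('top',d['location'],.058)) for d in place_of('release_top','top')])
o=get_obs();look('w4','wrist',(240,150,400,300),4)
print([(d['p'],d['location'],p2w('wrist',d['location'],.058,o)) for d in place_of('release_top','wrist')])
print(o['eef_pos'],o['ft_force'],w2p('wrist',(.398,.248,.058),o),w2p('wrist',o['eef_pos'],o))
```

```text
[0.39504279 0.25246766 0.058     ]
[0.39963653 0.25322367 0.058     ]
[]
[(0.96, [314.8, 217.2], array([0.40007961, 0.24920628, 0.058     ]))]
[0.39747177 0.2476272  0.19859184] [-0.36188668 -0.22774147 -0.26419682] [316.02781088 219.27606097] [315.98897108 266.13407875]
```

View pics/w4.png

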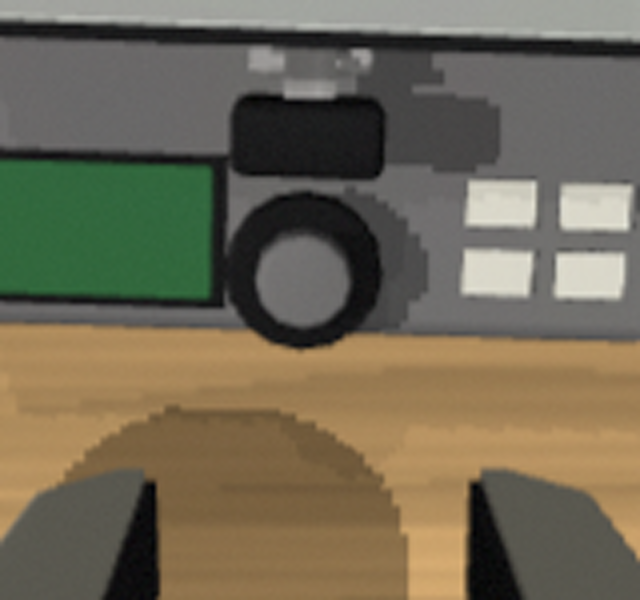

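{"fn": "carry_out", "kwargs": {
  "rows": [
    [[0, 0, 0, 1, -1, 50, 0], [0, 0, 0, 1, -1, 100, 0], [0, 0, 0, 1, -1, 120, 0], [0, 0, 0, 1, -1, 130, 0], [0, 0, 0, 1, -1, 140, 0], [0, 0, 0, 1, -1, 145, 0], [0, 0, 0, 1, -1, 145, 0], [0, 0, 0, 1, -1, 145, 0], [0, 0, 0, 1, -1, 145, 0], [0, 0, 0, 1, -1, 145, 0]]
  ]
}}

```text
time_s: 7.6
eef_pos: [0.3994, 0.2491, 0.0556]
tcp_rot: [-3.141, 0.0, -0.001]
ft_force: [-0.0, -0.1, 0.9]
opening: 0.005
gripper_force: 0.0
```

{"fn": "carry_out", "kwargs": {
  "rows": [
    [[0, 0, 0, 0, 0, 1, 0], [0, 0, 0, 0, 0, 2, 0], [0, 0, 0, 0, 0, 3, 0], [0, 0, 0, 0, 0, 3, 0]]
  ]
}}

```text
time_s: 8.0
eef_pos: [0.399, 0.2489, 0.0519]
tcp_rot: [3.141, -0.0, -0.0]
ft_force: [-0.3, -0.1, -0.2]
opening: 0.003
gripper_force: 0.0
```

Run:
```python
from h import *
o=get_obs();print(o['eef_pos'],o['ft_force'],o['opening'])
im=snapshot('scene')[150:300,350:480]; im2=snapshot('wrist')[60:320,180:440]
cv2.imwrite('pics/w5.png',np.hstack([cv2.resize(im,(390,450)),cv2.resize(im2,(400,450))])[:,:,::-1])
```

```text
[0.39900123 0.24892914 0.05188056] [-0.25412891 -0.10943129 -0.24946858] 0.0029736701852562425
```

View pics/w5.png

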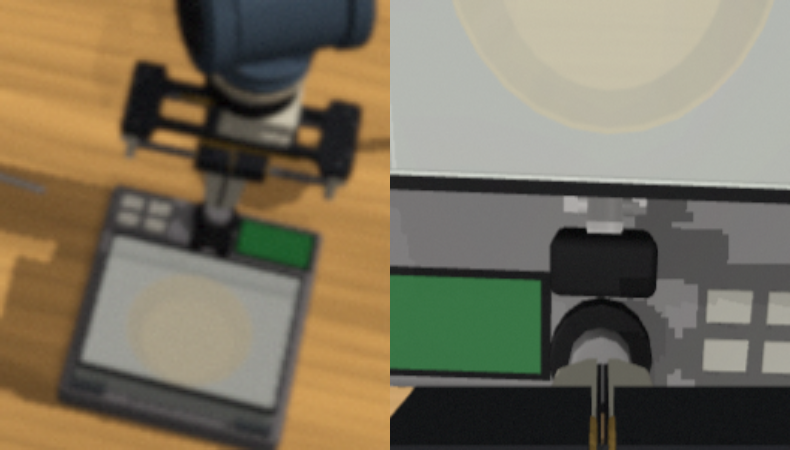

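The tip at (602,360) sits over the button but there's no contact yet, so I go down further in small steps while watching the force.

{"fn": "carry_out", "kwargs": {
  "rows": [
    [[0, 0, 0, 0, 0, 1, 0], [0, 0, 0, 0, 0, 2, 0], [0, 0, 0, 0, 0, 2, 0]]
  ]
}}

```text
time_s: 8.4
eef_pos: [0.399, 0.2489, 0.0499]
tcp_rot: [3.141, -0.0, -0.0]
ft_force: [0.5, 0.1, -1.1]
opening: 0.007
gripper_force: 0.0
```

Run:
```python
from h import *
o=get_obs();print(o['eef_pos'],o['ft_force'],o['effort'].round(2))
# triangulate button
T=[]
def tri(rs):
    A=np.zeros((3,3));b=np.zeros(3)
    for c,d in rs:
        d=d/np.linalg.norm(d);P=np.eye(3)-np.outer(d,d);A+=P;b+=P@c
    return np.linalg.solve(A,b)
import copy
oA=dict(eef_pos=np.array([.4299,.2469,.1999]),tcp_rot=np.array([np.pi,0,0]))
oB=dict(eef_pos=np.array([.39747,.24763,.1986]),tcp_rot=np.array([np.pi,0,0]))
oC=dict(eef_pos=np.array([.399,.2489,.0519]),tcp_rot=np.array([np.pi,0,0]))
r=[ray('wrist',(315,250.5),oA),ray('wrist',(315.5,220),oB)]
print(tri(r),tri(r+[ray('wrist',(317,263),oC)]),tri(r+[ray('scene',(423.3,220))]))
im=snapshot('wrist')[::-1] if 0 else snapshot('wrist')
cv2.imwrite('pics/w6.png',cv2.resize(im[200:300,250:390],None,fx=5,fy=5)[:,:,::-1])
```

```text
[0.39902372 0.24891622 0.04989189] [ 0.47344383  0.06536581 -1.08044822] [-0.000e+00 -4.556e+01 -2.003e+01 -1.000e-02 -1.100e-01 -0.000e+00]
[0.39602863 0.24865571 0.04989107] [0.39055255 0.24866105 0.02451003] [0.39888599 0.24991596 0.06157807]
```

View pics/w6.png

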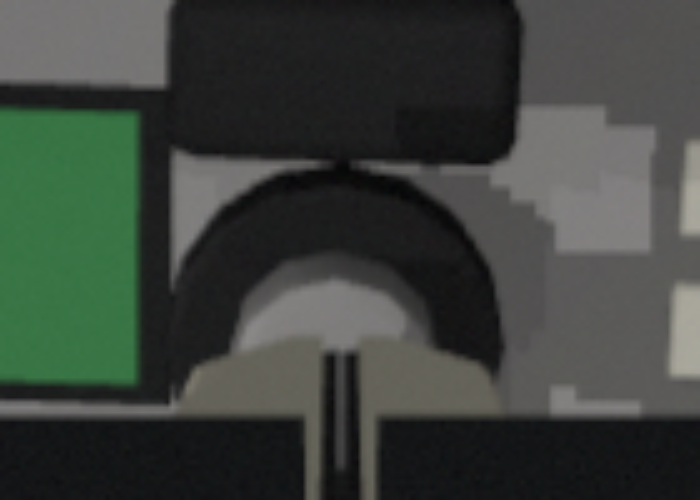

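Close crop: the tip at (340,350) is centred over the button. The button's rim is still standing up, so it isn't pressed. I go down more.

{"fn": "carry_out", "kwargs": {
  "rows": [
    [[0, 0, 0, -1, 0, 1, 0], [0, 0, 0, -2, 0, 2, 0], [0, 0, 0, -2, 0, 2, 0]]
  ]
}}

```text
time_s: 8.75
eef_pos: [0.3969, 0.2489, 0.0479]
tcp_rot: [3.141, -0.0, -0.0]
ft_force: [0.0, -0.8, 0.1]
opening: 0.006
gripper_force: 0.0
```

{"fn": "carry_out", "kwargs": {
  "rows": [
    [[0, 0, 0, 0, 0, 1, 0], [0, 0, 0, 0, 0, 2, 0], [0, 0, 0, 0, 0, 2, 0]]
  ]
}}

```text
time_s: 9.05
eef_pos: [0.397, 0.2489, 0.0459]
tcp_rot: [3.141, -0.0, -0.0]
ft_force: [0.5, -0.6, -0.5]
opening: 0.003
gripper_force: 0.0
```

Run:
```python
from h import *
print(get_obs()['effort'].round(2))
im=snapshot('wrist')
cv2.imwrite('pics/w7.png',np.hstack([cv2.resize(im[60:320,180:440],(390,390)),cv2.resize(im[200:300,260:360],(390,390))])[:,:,::-1])
```

```text
[ 1.000e-02 -4.554e+01 -1.973e+01 -1.000e-02 -1.100e-01 -0.000e+00]
```

{"fn": "carry_out", "kwargs": {
  "rows": [
    [[0, 0, 0, 0, 0, 1, 0], [0, 0, 0, 0, 0, 2, 0], [0, 0, 0, 0, 0, 2, 0]]
  ]
}}

```text
time_s: 9.4
eef_pos: [0.397, 0.2489, 0.0439]
tcp_rot: [3.142, -0.0, -0.0]
ft_force: [-1.2, 0.3, -0.9]
opening: 0.006
gripper_force: 0.0
```

{"fn": "carry_out", "kwargs": {
  "rows": [
    [[0, 0, 0, 0, 0, 1, 0], [0, 0, 0, 0, 0, 2, 0], [0, 0, 0, 0, 0, 2, 0]]
  ]
}}

```text
time_s: 9.7
eef_pos: [0.397, 0.2489, 0.0419]
tcp_rot: [3.142, -0.0, -0.0]
ft_force: [-0.2, 0.3, -0.0]
opening: 0.005
gripper_force: 0.0
```

Run:
```python
from h import *
print(get_obs()['effort'].round(2))
im=snapshot('wrist')
cv2.imwrite('pics/w8.png',np.hstack([cv2.resize(im[60:320,180:440],(390,390)),cv2.resize(im[200:300,260:360],(390,390))])[:,:,::-1])
```

```text
[-0.000e+00 -4.570e+01 -1.948e+01 -1.000e-02 -1.100e-01 -0.000e+00]
```

View pics/w8.png

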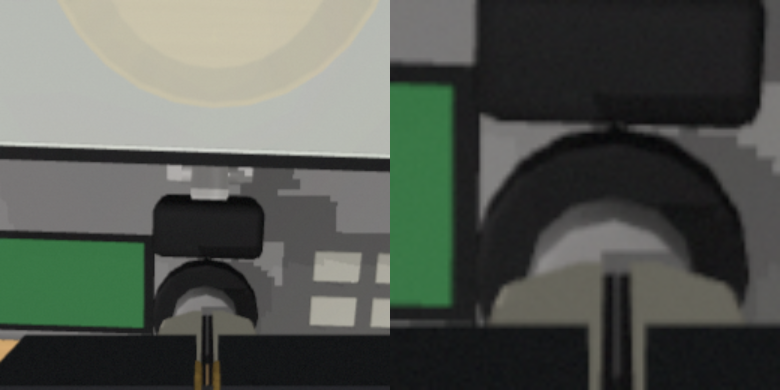

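The finger's shadow at (640,262) is closing on the tip, so the tip is still above the button. The true height must be greater than reported. I go down up to 6 mm more, within the button's travel.

{"fn": "carry_out", "kwargs": {
  "rows": [
    [[0, 0, 0, 0, 0, 1, 0], [0, 0, 0, 0, 0, 2, 0], [0, 0, 0, 0, 0, 2, 0]]
  ]
}}

```text
time_s: 10.05
eef_pos: [0.397, 0.2489, 0.0399]
tcp_rot: [3.142, -0.0, -0.0]
ft_force: [1.5, -0.9, 0.8]
opening: -0.001
gripper_force: 0.0
```

{"fn": "carry_out", "kwargs": {
  "rows": [
    [[0, 0, 0, 0, 0, 1, 0], [0, 0, 0, 0, 0, 2, 0], [0, 0, 0, 0, 0, 2, 0]]
  ]
}}

```text
time_s: 10.35
eef_pos: [0.3971, 0.249, 0.0379]
tcp_rot: [3.142, -0.0, -0.0]
ft_force: [0.4, 1.0, 0.9]
opening: 0.004
gripper_force: 0.0
```

{"fn": "carry_out", "kwargs": {
  "rows": [
    [[0, 0, 0, 0, 0, 1, 0], [0, 0, 0, 0, 0, 2, 0], [0, 0, 0, 0, 0, 2, 0]]
  ]
}}

```text
time_s: 10.65
eef_pos: [0.3971, 0.249, 0.036]
tcp_rot: [-3.142, 0.0, -0.0]
ft_force: [-1.0, 0.0, 1.2]
opening: 0.008
gripper_force: 1.0
```

{"fn": "carry_out", "kwargs": {
  "rows": [
    [[0, 0, 0, 0, 0, 1, 0], [0, 0, 0, 0, 0, 2, 0], [0, 0, 0, 0, 0, 2, 0]]
  ]
}}

```text
time_s: 10.95
eef_pos: [0.3971, 0.249, 0.0339]
tcp_rot: [-3.142, 0.0, -0.0]
ft_force: [-1.3, -0.0, 2.0]
opening: 0.005
gripper_force: 0.9
```

{"fn": "carry_out", "kwargs": {
  "rows": [
    [[0, 0, 0, 0, 0, 1, 0], [0, 0, 0, 0, 0, 2, 0], [0, 0, 0, 0, 0, 2, 0]]
  ]
}}

```text
time_s: 11.25
eef_pos: [0.3971, 0.249, 0.032]
tcp_rot: [-3.142, 0.0, -0.0]
ft_force: [-1.0, -0.3, 4.7]
opening: 0.003
gripper_force: 2.4
```

Run:
```python
from h import *
o=get_obs();print(o['eef_pos'],o['ft_force'],o['effort'].round(2))
im=snapshot('wrist');sc=snapshot('scene')
cv2.imwrite('pics/w9.png',np.hstack([cv2.resize(im[60:320,180:440],(390,390)),cv2.resize(sc[150:300,340:490],(390,390))])[:,:,::-1])
```

```text
[0.39713292 0.24897853 0.03200548] [-0.97283347 -0.27467327  4.67927944] [-3.000e-02 -4.405e+01 -1.821e+01 -1.000e-02 -3.600e-01  0.000e+00]
```

Contact began at about 0.0365 and the force is now 4.7 N. I check whether the cover opened (by the dish colour) and the wrist-camera scale, to find where the height offset comes from.

Run:
```python
from h import *
o1=dict(eef_pos=np.array([.45949,-.1314,.21984]),tcp_rot=np.array([np.pi,0,0]))
for dz in(0,.02):
    o=dict(o1);o['eef_pos']=o1['eef_pos']+[0,0,dz]
    c=[p2w('wrist',u,.004,o)[:2] for u in((383,88),(482,91),(463,262),(374,261))]
    print(dz,np.round(c,3).tolist(),[np.linalg.norm(c[i]-c[(i+1)%4]).round(3) for i in range(4)])
for n in('scene0','w3'): pass
a=cv2.imread('pics/scene0.png');b=snapshot('scene')[:,:,::-1];cv2.imwrite('pics/s_now.png',b)
print(a[258,413],b[258,413],np.abs(a[230:300,370:460].astype(int)-b[230:300,370:460]).mean())
t=cv2.imread('pics/top0.png');tt=snapshot('top')[:,:,::-1];print(t[244,233],tt[244,233])
```

```text
0 [[0.594, -0.205], [0.59, -0.315], [0.392, -0.314], [0.393, -0.203]] [np.float64(0.11), np.float64(0.199), np.float64(0.111), np.float64(0.201)]
0.02 [[0.597, -0.208], [0.594, -0.324], [0.385, -0.323], [0.386, -0.206]] [np.float64(0.115), np.float64(0.209), np.float64(0.117), np.float64(0.21)]
[124 146 156] [116 136 146] 19.407195767195766
[126 141 146] [40 47 51]
```

{"fn": "carry_out", "kwargs": {
  "rows": [
    [[0, 0, 0, 0, 0, -40, 0], [0, 0, 0, 0, 0, -90, 0], [0, 0, 0, 0, 0, -140, 40], [0, 0, 0, 0, 0, -168, 40], [0, 0, 0, 0, 0, -168, 40], [0, 0, 0, 0, 0, -168, 40]]
  ]
}}

```text
time_s: 12.05
eef_pos: [0.3969, 0.2489, 0.1996]
tcp_rot: [-3.142, 0.0, -0.0]
ft_force: [1.1, -0.1, -0.8]
opening: 0.301
gripper_force: 0.0
```

{"fn": "carry_out", "kwargs": {
  "rows": [
    [[0, 0, 0, 0, 504, 0, 40], [0, 0, 0, 0, 504, 0, 40], [0, 0, 0, 0, 504, 0, 40], [0, 0, 0, 0, 504, 0, 40], [0, 0, 0, 0, 504, 0, 40], [0, 0, 0, 0, 504, 0, 40], [0, 0, 0, 0, 504, 0, 40], [0, 0, 0, 0, 504, 0, 40], [0, 0, 0, 0, 504, 0, 40], [0, 0, 0, 0, 504, 0, 40]]
  ]
}}

```text
time_s: 13.05
eef_pos: [0.3958, -0.2527, 0.1982]
tcp_rot: [-3.14, 0.001, 0.004]
ft_force: [1.4, 0.5, -0.3]
opening: 0.432
gripper_force: 0.0
```

{"fn": "carry_out", "kwargs": {
  "rows": [
    [[0, 0, 0, -10, 0, 0, 40], [0, 0, 0, -10, 0, 0, 40], [0, 0, 0, -10, 0, 0, 40], [0, 0, 0, -10, 0, 0, 40]]
  ]
}}

```text
time_s: 13.45
eef_pos: [0.3872, -0.2499, 0.1997]
tcp_rot: [-3.141, -0.002, 0.001]
ft_force: [0.5, -0.1, -0.2]
opening: 0.432
gripper_force: 0.0
```

Run:
```python
from h import *
o=get_obs();print(o['eef_pos'])
im=snapshot('wrist');cv2.imwrite('pics/w10f.png',im[:,:,::-1])
for n,z in {'shovel':.005,'shovel_grip':.064,'pad':0}.items():
    print(n,[(round(d['p'],2),np.round(d['location']),p2w('wrist',d['location'],z,o)[:2].round(4)) for d in place_of(n,'wrist')])
sc=snapshot('scene');tp=snapshot('top')
cv2.imwrite('pics/w10.png',np.vstack([np.hstack([cv2.resize(im[20:270,200:450],(500,500)),np.vstack([cv2.resize(sc[180:310,340:490],(288,250)),cv2.resize(tp[180:310,170:320],(288,250))])])])[:,:,::-1])
```

```text
[ 0.3871786  -0.24985956  0.19965676]
shovel [(0.7, array([291., 283.]), array([ 0.2992, -0.2191])), (0.6, array([314.,  90.]), array([ 0.516 , -0.2464])), (0.57, array([430., 280.]), array([ 0.3037, -0.3856]))]
shovel_grip [(0.9, array([323., 155.]), array([ 0.4497, -0.2553]))]
pad [(0.92, array([328., 118.]), array([ 0.4885, -0.2624])), (0.51, array([ 92., 220.]), array([0.3747, 0.0108]))]
```

View pics/w10.png

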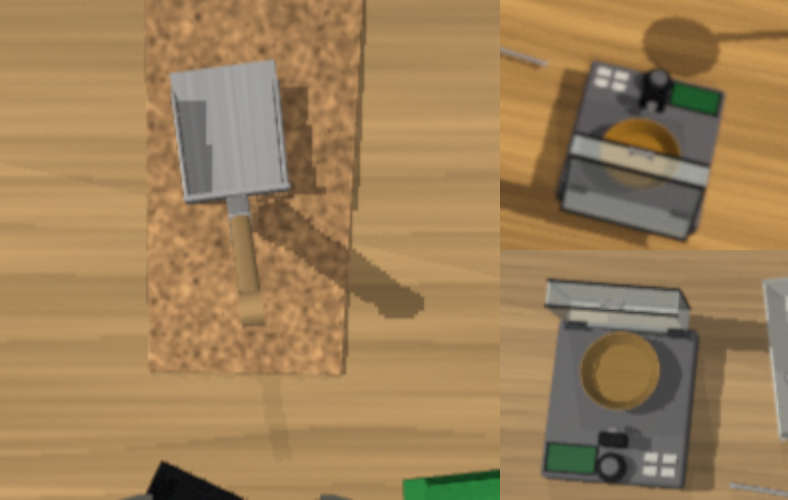

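Crop: the cover is upright and the dish open. The steel shovel on the cork has its lip from (172,72) to (273,61), its back from (183,200) to (290,188), and the handle end near (250,305). Now I compute its pose and the grasp.

Run:
```python
from h import *
o=dict(eef_pos=np.array([.38718,-.24986,.19966]),tcp_rot=np.array([np.pi,0,0]))
W=lambda u,z:p2w('wrist',u,z,get_obs())
l1,l2=W((286,56),.006),W((336.5,50.5),.006)
b1,b2=W((291.5,120),.022),W((345,114),.022)
g=W((323,155),.064); top=W((325,172),.083)
print('lip',l1,l2,np.linalg.norm(l1-l2),'back',b1,b2,np.linalg.norm(b1-b2),'g',g,top)
L=(l1+l2)/2;B=(b1+b2)/2
print('lip-back',np.linalg.norm((L-B)[:2]),'yaw lb',np.arctan2(*(L-B)[1::-1]),'yaw lg',np.arctan2(*(L-g)[1::-1]),np.linalg.norm((L-g)[:2]),'yaw edge',np.arctan2(-(l1-l2)[0],(l1-l2)[1]))
```

```text
lip [ 0.54801583 -0.219236    0.006     ] [ 0.55319431 -0.27094812  0.006     ] 0.05197076416344689 back [ 0.4842864  -0.22493671  0.022     ] [ 0.49015668 -0.27964261  0.022     ] 0.05501995162012193 g [ 0.44974198 -0.25670481  0.064     ] [ 0.43523021 -0.25824196  0.083     ]
lip-back 0.06379088751232735 yaw lb 0.11307199199023775 yaw lg 0.114629092326817 0.10152940217345657 yaw edge 0.09980773749835915
```

```bash
cat >> h.py <<'E'
def shR(yaw,pitch):  # shovel rotation; pitch>0: lip up
    return Ro.from_euler('ZY',[yaw,-pitch]).as_matrix()
GR=np.array([-.072,0,.060])
TILT=np.radians(30); OFF=.033
RG=rot((np.sin(TILT),0,-np.cos(TILT)),(0,-1,0)) # tool in shovel frame at grasp
PG=GR+OFF*RG[:,2]
def tool(S,yaw,pitch=0):  # tool target from shovel origin
    R=shR(yaw,pitch); return np.array(S)+R@PG, R@RG
E
python3 - <<'E'
from h import *
S=(.520,-.2487,.004);p,R=tool(S,.112)
chain([(p-R[:,2]*.09,R),(p,R)])
E
```

```text
[0.029, 0.523, -0.109, 32.9, 9.2, 86.7] rows>=3.6 -> [ 0.42  -0.26   0.113]
[0.0, 0.0, 0.0, 0.0, -0.0, 90.0] rows>=1.8 -> [ 0.465 -0.255  0.035]
```

{"fn": "carry_out", "kwargs": {
  "rows": [
    [[0.029, 0.523, -0.109, 32.9, 9.2, 40, 40], [0.029, 0.523, -0.109, 32.9, 9.2, 50, 40], [0.029, 0.523, -0.109, 32.9, 9.2, 60, 40], [0.029, 0.523, -0.109, 32.9, 9.2, 86.7, 40], [0.029, 0.523, -0.109, 32.9, 9.2, 86.7, 40], [0.029, 0.523, -0.109, 32.9, 9.2, 86.7, 40], [0.029, 0.523, -0.109, 32.9, 9.2, 86.7, 40]]
  ]
}}

```text
time_s: 14.45
eef_pos: [0.4198, -0.2604, 0.1136]
tcp_rot: [-3.002, -0.164, -0.801]
ft_force: [0.2, -0.6, 0.5]
opening: 0.429
gripper_force: 0.0
```

Run:
```python
from h import *
S=(.520,-.2487,.004);p,R=tool(S,.112)
chain([(p,R)]); look('w11','wrist')
print([(d['p'],d['location'],p2w('wrist',d['location'],.064)) for d in place_of('shovel_grip','wrist')], w2p('wrist',p-.033*R[:,2]))
```

```text
[-0.0, 0.002, -0.003, 0.4, -0.4, 90.3] rows>=1.8 -> [ 0.465 -0.255  0.035]
[(0.75, [315.2, 243.6], array([ 0.4478787, -0.2565242,  0.064    ]))] [315.58034659 242.90215913]
```

View pics/w11.png

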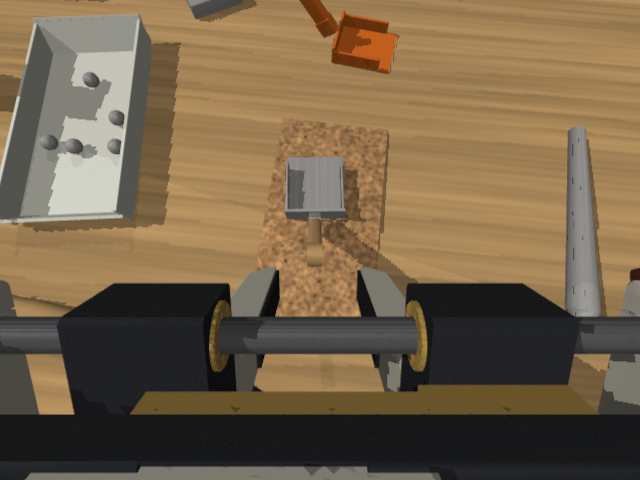

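Wrist view: the handle runs vertically at column 315 (grip at about (315,243)), between the fingers at (275,270) and (360,270). I advance and grip.

{"fn": "carry_out", "kwargs": {
  "rows": [
    [[0, 0, 0, 0, 0, 40, 40], [0, 0, 0, 0, 0, 70, 40], [0, 0, 0, 0, 0, 90, 40], [0, 0, 0, 0, 0, 90, 40], [0, 0, 0, 0, 0, 90, 5], [0, 0, 0, 0, 0, 90, 5], [0, 0, 0, 0, 0, 90, 5], [0, 0, 0, 0, 0, 90, 5], [0, 0, 0, 0, 0, 90, 5], [0, 0, 0, 0, 0, 90, 5]]
  ],
  "grip_force": 60
}}

```text
time_s: 15.55
eef_pos: [0.4647, -0.2556, 0.0361]
tcp_rot: [-3.003, -0.167, -0.806]
ft_force: [-4.4, 0.1, 8.1]
opening: 0.101
gripper_force: 60.0
```

{"fn": "carry_out", "kwargs": {
  "rows": [
    [[0, 0, 0, 0, 0, 0, 5], [0, 0, 0, 0, 0, 0, 5], [0, 0, 0, 0, 0, 0, 5], [0, 0, 0, 0, 0, 0, 5]]
  ]
}}

```text
time_s: 15.95
eef_pos: [0.4648, -0.2556, 0.0361]
tcp_rot: [-3.003, -0.167, -0.806]
ft_force: [-4.5, 0.4, 8.3]
opening: 0.103
gripper_force: 60.0
```

Run:
```python
from h import *
o=get_obs();print(o['eef_pos'],o['tcp_rot'],o['opening']*93,o['gripper_force'],o['ft_force'])
np.savez('grasp.npz',T=pose(o))
# tray corners (w1) rim: near wall z~.024(4+20), far corners z .033
o1=dict(eef_pos=np.array([.45949,-.1314,.21984]),tcp_rot=np.array([np.pi,0,0]))
P=lambda u,z:p2w('wrist',u,z,o1)
for z in(.02,.03): print([P(u,z)[:2].round(4).tolist() for u in((177,220),(270,207))])
print([P(u,.03)[:2].round(4).tolist() for u in((120,5),(232,0))])
```

```text
[ 0.46476314 -0.25560794  0.03608314] [-3.00284706 -0.16714322 -0.8060538 ] 9.591781898191952 59.98338282108307 [-4.54247326  0.44094878  8.34657268]
[[0.4484, 0.0313], [0.4637, -0.0773]]
[[0.4503, 0.0272], [0.4652, -0.0787]]
[[0.6654, 0.0621], [0.6698, -0.0482]]
```

```bash
cat >> h.py <<'E'
import os
if os.path.exists('grasp.npz'):
    _T=np.load('grasp.npz')['T'];_R=shR(.112,0)
    RG=_R.T@_T[:3,:3];PG=_R.T@(_T[:3,3]-np.array([.520,-.2487,.004]))
TC=np.array([.563,-.0075]);TY=.141
def lip(tx,ty,z,pitch,yaw=TY,c=TC,cy=TY):  # tool pose with lip bottom at tray (tx,ty), height z; pitch deg, + = lip up
    c2=np.array([[np.cos(cy),-np.sin(cy)],[np.sin(cy),np.cos(cy)]])
    L=np.array([*(c+c2@np.array([tx,ty])),z]);R=shR(yaw,np.radians(pitch))
    return tool(L-R@np.array([.032,0,0]),yaw,np.radians(pitch))
def calls(groups,claw=5,cur=None):
    "each group = one call: rows relative to the group's first pose; prints rows"
    if cur is None: T=pose(get_obs());cur=(T[:3,3],T[:3,:3])
    for g in groups:
        prev=cur
        for t in g:
            r=rel(*cur,*t);d=rel(*prev,*t);n=max(np.linalg.norm(d[:3])/.15,np.linalg.norm(d[3:])/50)
            print([*np.round(r[:3],3).tolist(),*np.round(r[3:],1).tolist(),claw],'%.1f'%n);prev=t
        print();cur=g[-1]
E
python3 - <<'E'
from h import *
S=np.array((.520,-.2487,.004))
up=tool(S+[0,0,.12],.112,0)
above=lip(-.040,.0175,.10,-15)
down=[lip(-.040,.0175,z,-15) for z in(.05,.02,.008,.0045)]
flat=[lip(-.035,.0175,.004,-10),lip(-.027,.0175,.004,-4),lip(-.018,.0175,.004,0)]
calls([[up],[above],down+flat])
E
```

```text
[0.0, -0.0, 0.0, 60.1, 0.1, -103.9, 5] 2.4

[0.011, -0.262, -0.027, 6.1, -249.0, 6.1, 5] 5.0

[0.0, 0.0, 0.0, -13.0, -0.1, 48.3, 5] 1.0
[0.0, 0.0, 0.0, -20.8, -0.1, 77.3, 5] 0.6
[0.0, 0.0, 0.0, -23.9, -0.1, 88.8, 5] 0.2
[0.0, 0.0, 0.0, -24.8, -0.1, 92.2, 5] 0.1
[0.0, 0.087, 0.0, -26.1, -0.1, 99.5, 5] 0.6
[0.0, 0.192, 0.0, -24.9, -0.1, 108.8, 5] 0.7
[0.0, 0.262, 0.0, -20.2, -0.1, 116.3, 5] 0.5
```

{"fn": "carry_out", "kwargs": {
  "rows": [
    [[0, 0, 0, 20, 0, -35, 5], [0, 0, 0, 40, 0, -70, 5], [0, 0, 0, 60, 0, -104, 5], [0, 0, 0, 60, 0, -104, 5], [0, 0, 0, 60, 0, -104, 5]]
  ]
}}

```text
time_s: 16.45
eef_pos: [0.4645, -0.2552, 0.1557]
tcp_rot: [-3.003, -0.168, -0.806]
ft_force: [-0.6, -0.0, -1.8]
opening: 0.104
gripper_force: 60.0
```

{"fn": "carry_out", "kwargs": {
  "rows": [
    [[0.002, -0.05, -0.005, 1, -40, 1, 5], [0.004, -0.1, -0.01, 2, -85, 2, 5], [0.006, -0.15, -0.015, 4, -130, 4, 5], [0.008, -0.2, -0.02, 5, -175, 5, 5], [0.011, -0.262, -0.027, 6, -215, 6, 5], [0.011, -0.262, -0.027, 6, -240, 6, 5], [0.011, -0.262, -0.027, 6, -249, 6, 5], [0.011, -0.262, -0.027, 6, -249, 6, 5], [0.011, -0.262, -0.027, 6, -249, 6, 5]]
  ]
}}

```text
time_s: 17.35
eef_pos: [0.4448, -0.0075, 0.1525]
tcp_rot: [-3.089, -0.217, -0.405]
ft_force: [0.4, 0.1, -0.8]
opening: 0.104
gripper_force: 60.0
```

Run:
```python
from h import *
o=get_obs();print(o['eef_pos'],o['opening']*93,o['ft_force'])
im=snapshot('wrist');cv2.imwrite('pics/w12.png',im[:,:,::-1])
p,R=lip(-.040,.0175,.10,-15);print('target err',o['eef_pos']-p)
Rs=pose(o)[:3,:3]@RG.T; So=o['eef_pos']-Rs@PG
for q in([.032,.027,.002],[.032,-.027,.002],[-.032,.027,.02],[-.032,-.027,.02]): print(w2p('wrist',So+Rs@np.array(q),o).round(1))
for n in('pellet1','shovel'): print(n,[(round(d['p'],2),np.round(d['location']),p2w('wrist',d['location'],.0115,o)[:2].round(3)) for d in place_of(n,'wrist')])
calls([[lip(-.040,.0175,z,-15) for z in(.05,.02,.008,.0045)]+[lip(-.035,.0175,.004,-10),lip(-.027,.0175,.004,-4),lip(-.018,.0175,.004,0)]])
```

```text
[ 0.44482533 -0.00751442  0.15254292] 9.644575830585449 [ 0.44865978  0.06813002 -0.7782003 ]
target err [-0.00059525 -0.0003024  -0.00113584]
[279.2 158.2]
[351.7 158.2]
[273.2 233.7]
[357.3 233.6]
pellet1 [(0.71, array([364., 135.]), array([ 0.573, -0.038])), (0.65, array([333.,  91.]), array([ 0.613, -0.   ])), (0.49, array([366., 172.]), array([ 0.536, -0.045])), (0.46, array([301., 164.]), array([0.535, 0.022]))]
shovel [(0.97, array([613.,  56.]), array([ 0.688, -0.276])), (0.7, array([317., 202.]), array([ 0.499, -0.   ])), (0.37, array([332.,  88.]), array([0.615, 0.002]))]
[-0.0, 0.002, -0.002, -12.3, -0.6, 47.7, 5] 1.0
[-0.0, 0.002, -0.002, -20.0, -0.6, 76.7, 5] 0.6
[-0.0, 0.002, -0.002, -23.1, -0.6, 88.3, 5] 0.2
[-0.0, 0.002, -0.002, -24.0, -0.6, 91.7, 5] 0.1
[-0.0, 0.089, -0.002, -25.3, -0.6, 99.0, 5] 0.6
[-0.0, 0.193, -0.001, -24.2, -0.7, 108.3, 5] 0.7
[-0.0, 0.263, -0.001, -19.4, -0.7, 115.8, 5] 0.5
```

View pics/w12.png

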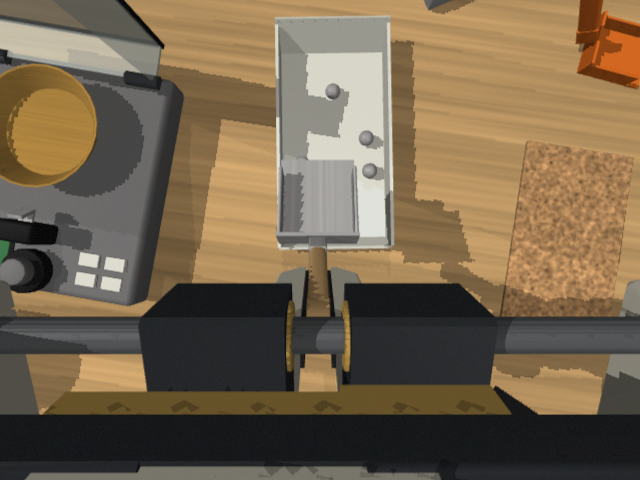

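Wrist view: the shovel is held straight over the tray's near end, lip from (281,158) to (355,160), which matches the prediction. Pellets show at (333,91), (364,138) and (369,171), with two hidden under the pan. I lower and start the scoop.

{"fn": "carry_out", "kwargs": {
  "rows": [
    [[0, 0, 0, -6, -0.6, 24, 5], [0, 0, 0, -12.3, -0.6, 47.7, 5], [0, 0, 0, -20, -0.6, 76.7, 5], [0, 0, 0, -23.1, -0.6, 88.3, 5], [0, 0, 0, -24, -0.6, 91.7, 5], [0, 0, 0, -24, -0.6, 91.7, 5], [0, 0.089, 0, -25.3, -0.6, 99, 5], [0, 0.193, 0, -24.2, -0.6, 108.3, 5], [0, 0.263, 0, -19.4, -0.6, 115.8, 5], [0, 0.263, 0, -19.4, -0.6, 115.8, 5]]
  ]
}}

```text
time_s: 18.5
eef_pos: [0.4554, 0.0087, 0.0477]
tcp_rot: [-2.98, -0.23, -0.662]
ft_force: [-8.7, -32.0, 6.4]
opening: 0.122
gripper_force: 61.5
```

Run:
```python
from h import *
o=get_obs();p,R=lip(-.018,.0175,.004,0);print('err',o['eef_pos']-p,o['ft_force'],rel(*(lambda T:(T[:3,3],T[:3,:3]))(pose(o)),p,R))
snapshot('wrist')
for n in('pellet1',): print(n,[(round(d['p'],2),np.round(d['location']),p2w('wrist',d['location'],.0115,o)[:2].round(3)) for d in place_of(n,'wrist')])
calls([[lip(x,.0175,.004,0) for x in(.0,.02,.04,.055,.07,.08,.086,.09,.0935)],[lip(.096,.0175,.007,4),lip(.098,.0175,.012,9),lip(.100,.0175,.017,14),lip(.102,.0175,.022,18),lip(.103,.0175,.026,22),lip(.103,.0175,.029,25)],[lip(.095,.0175,.06,25),lip(.08,.0175,.12,25)]])
```

```text
err [-0.00057917  0.01444503  0.01162119] [ -8.69066378 -31.98557611   6.36842936] [-0.052, 0.084, -0.0, -6.3, 14.9, 9.1]
pellet1 [(0.89, array([408., 130.]), array([ 0.571, -0.04 ])), (0.81, array([356., 156.]), array([ 0.545, -0.004])), (0.67, array([415., 174.]), array([ 0.537, -0.049])), (0.66, array([322., 288.]), array([0.445, 0.005])), (0.64, array([362.,  72.]), array([0.615, 0.001])), (0.59, array([323., 152.]), array([0.544, 0.021])), (0.23, array([27., 40.]), array([0.608, 0.281]))]
[-0.053, 0.085, -0.001, 10.2, 15.5, 16.5, 5] 0.7
[-0.053, 0.085, -0.001, 28.3, 16.0, 25.0, 5] 0.4
[-0.053, 0.085, -0.001, 46.4, 16.4, 33.5, 5] 0.4
[-0.053, 0.085, -0.001, 59.9, 16.8, 39.8, 5] 0.3
[-0.053, 0.085, -0.001, 73.5, 17.1, 46.2, 5] 0.3
[-0.053, 0.085, -0.001, 82.6, 17.3, 50.5, 5] 0.2
[-0.053, 0.085, -0.001, 88.0, 17.5, 53.0, 5] 0.1
[-0.053, 0.085, -0.001, 91.6, 17.5, 54.7, 5] 0.1
[-0.053, 0.085, -0.001, 94.8, 17.6, 56.2, 5] 0.1

[0.0, 0.07, 0.0, -1.2, -0.0, 3.0, 5] 0.5
[0.0, 0.157, 0.0, -2.6, -0.0, 5.6, 5] 0.6
[0.0, 0.244, 0.0, -3.4, -0.0, 8.6, 5] 0.6
[0.0, 0.314, 0.0, -2.8, -0.0, 10.7, 5] 0.5
[0.0, 0.384, 0.0, -3.3, -0.0, 13.3, 5] 0.5
[0.0, 0.436, 0.001, -3.9, -0.0, 15.1, 5] 0.3

[0.0, 0.0, 0.0, 20.8, 0.0, -24.3, 5] 0.6
[0.0, 0.0, 0.0, 61.4, 0.1, -71.0, 5] 1.2
```

Run:
```python
from h import *
o=get_obs();print(o['joints'].round(3),o['qd'].round(3),o['effort'].round(1),o['wrist_torque'].round(2),o['tcp_rot'],o['ft_force'])
w=snapshot('wrist');s=snapshot('scene');t=snapshot('top')
a=cv2.resize(w[0:320,180:500],(480,480));b=cv2.resize(s[150:310,220:380],(300,300));c=cv2.resize(t[170:290,270:390],(300,300))
cv2.imwrite('pics/w13.png',np.hstack([a,np.vstack([b,c])[:480]])[:,:,::-1])
Rs=pose(o)[:3,:3]@RG.T; So=o['eef_pos']-Rs@PG
print(So,Rs.round(3))
for q in([.032,.027,.002],[.032,-.027,.002],[-.032,.027,.02],[-.032,-.027,.02]): print(w2p('wrist',So+Rs@np.array(q),o).round(1),((w2p('wrist',So+Rs@np.array(q),o)-[180,0])*1.5).round())
```

```text
[-0.215  0.313  2.319  1.067  0.227  0.186] [ 0.006 -0.002 -0.027 -0.235  0.017  0.256] [ 11.1 -35.7 -10.7   4.    7.6  -3.8] [-5.51  0.43 -2.71] [-2.97923833 -0.22871762 -0.66069599] [  3.13718035 -24.24697308  -8.26457362]
[0.50706077 0.02003113 0.01078435] [[ 0.982 -0.164  0.091]
 [ 0.167  0.985 -0.033]
 [-0.084  0.048  0.995]]
[279.4 158.5] [149. 238.]
[351.8 158.5] [258. 238.]
[273.3 233.9] [140. 351.]
[357.4 233.9] [266. 351.]
```

View pics/w13.png

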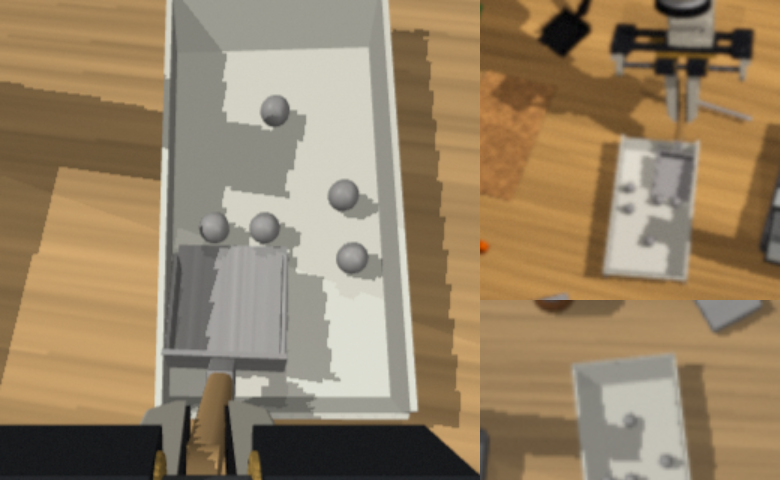

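Crop: the shovel is pressed against the tray's left side at (165,300), and two pellets sit at its lip, (214,227) and (264,227). The cause is that j5 is 0.23, so the wrist is near singular with the 30° tilt. I lift out, lay the shovel back on the pad and regrip with the tool vertical.

Run:
```python
from h import *
calls([[lip(-.038,.0175,.03,-15),lip(-.040,.0175,.07,-15),lip(-.040,.0175,.11,-15)]])
```

```text
[-0.053, -0.176, 0.006, 6.0, 12.7, -37.9, 5] 1.2
[-0.053, -0.176, 0.006, 21.2, 10.8, -74.9, 5] 0.8
[-0.053, -0.176, 0.006, 38.2, 8.9, -111.1, 5] 0.8
```

{"fn": "carry_out", "kwargs": {
  "rows": [
    [[0, -0.1, 0, 3, 3, -20, 5], [0, -0.2, 0, 6, 3, -38, 5], [0, -0.24, 0, 14, 3, -56, 5], [0, -0.26, 0, 21, 3, -75, 5], [0, -0.26, 0, 30, 3, -93, 5], [0, -0.26, 0, 38, 3, -111, 5], [0, -0.26, 0, 38, 3, -111, 5], [0, -0.26, 0, 38, 3, -111, 5]]
  ]
}}

```text
time_s: 19.55
eef_pos: [0.4424, 0.0022, 0.1626]
tcp_rot: [-3.049, -0.254, -0.261]
ft_force: [0.4, -0.2, -2.0]
opening: 0.105
gripper_force: 59.9
```

Run:
```python
from h import *
o=get_obs();p,R=lip(-.040,.0175,.11,-15);T=pose(o)
print(o['joints'].round(2),o['opening']*93,o['ft_force'].round(1),rel(T[:3,3],T[:3,:3],p,R))
snapshot('wrist');print([(round(d['p'],2),np.round(d['location']),p2w('wrist',d['location'],.0115,o)[:2].round(3)) for d in place_of('pellet1','wrist')])
S=np.array((.525,-.2487,.004))
calls([[tool(S+[0,0,.12],.112,0)],[tool(S+[0,0,.015],.112,0),tool(S+[0,0,0.001],.112,0)]])
```

```text
[-0.18  0.11  2.07  0.15  0.82  1.13] 9.740206644868186 [ 0.4 -0.2 -2. ] [-0.063, 0.088, 0.018, 1.7, 9.7, -1.4]
[(0.73, array([355.,  76.]), array([0.611, 0.002])), (0.55, array([389., 123.]), array([ 0.573, -0.039])), (0.52, array([346., 141.]), array([ 0.548, -0.001])), (0.47, array([322., 143.]), array([0.542, 0.023]))]
[-0.076, 0.353, 0.037, -14.5, 258.9, -12.1, 5] 5.2

[0.0, 0.0, 0.0, -52.6, -0.1, 90.9, 5] 2.1
[0.0, 0.0, 0.0, -59.6, -0.1, 103.0, 5] 0.3
```

{"fn": "carry_out", "kwargs": {
  "rows": [
    [[-0.02, 0.07, 0.01, -3, 40, -2, 5], [-0.03, 0.14, 0.02, -6, 85, -4, 5], [-0.05, 0.21, 0.03, -9, 130, -7, 5], [-0.06, 0.28, 0.037, -12, 175, -10, 5], [-0.076, 0.353, 0.037, -14.5, 220, -12, 5], [-0.076, 0.353, 0.037, -14.5, 259, -12, 5], [-0.076, 0.353, 0.037, -14.5, 259, -12, 5], [-0.076, 0.353, 0.037, -14.5, 259, -12, 5]]
  ]
}}

```text
time_s: 20.45
eef_pos: [0.4698, -0.2558, 0.1557]
tcp_rot: [-3.002, -0.164, -0.805]
ft_force: [-0.9, 0.1, -1.8]
opening: 0.104
gripper_force: 59.9
```

{"fn": "carry_out", "kwargs": {
  "rows": [
    [[0, 0, 0, -20, 0, 35, 5], [0, 0, 0, -40, 0, 70, 5], [0, 0, 0, -52.6, 0, 91, 5], [0, 0, 0, -56, 0, 97, 5], [0, 0, 0, -59.6, 0, 103, 5], [0, 0, 0, -59.6, 0, 103, 5], [0, 0, 0, -59.6, 0, 103, 5]]
  ]
}}

```text
time_s: 21.15
eef_pos: [0.4706, -0.2544, 0.0378]
tcp_rot: [-3.002, -0.169, -0.807]
ft_force: [-0.6, -0.3, -2.0]
opening: 0.107
gripper_force: 60.0
```

Run:
```python
from h import *
o=get_obs();p,R=tool((.525,-.2487,.004),.112,0);T=pose(o)
print(o['joints'].round(2),o['ft_force'].round(1),rel(T[:3,3],T[:3,:3],p,R))
```

```text
[-0.81  0.47  2.12  1.11  0.46 -0.35] [-0.6 -0.3 -2. ] [-0.001, -0.001, 0.001, -1.7, 1.1, 1.0]
```

{"fn": "carry_out", "kwargs": {
  "rows": [
    [[0, 0, 0, -0.5, 0, 1, 5], [0, 0, 0, -0.5, 0, 1, 5], [0, 0, 0, -0.5, 0, 1, 30], [0, 0, 0, -0.5, 0, 1, 40], [0, 0, 0, -0.5, 0, 1, 40], [0, 0, 0, -0.5, 0, 1, 40], [0, 0, 0, -0.5, 0, -30, 40], [0, 0, 0, -0.5, 0, -70, 40], [0, 0, 0, -0.5, 0, -100, 40], [0, 0, 0, -0.5, 0, -100, 40]]
  ]
}}

```text
time_s: 22.15
eef_pos: [0.4203, -0.2627, 0.1271]
tcp_rot: [-3.006, -0.167, -0.814]
ft_force: [0.3, 0.2, 0.4]
opening: 0.435
gripper_force: 0.0
```

Run:
```python
from h import *
calls([[((.39,-.25,.2),rot((0,0,-1),(.112,-1,0)))]])
```

```text
[0.006, -0.529, -0.0, 12.0, -15.5, -77.5, 5] 3.5
```

Next I get the shovel pose by segmenting the grey pan against the cork.

{"fn": "carry_out", "kwargs": {
  "rows": [
    [[0.006, -0.529, 0, 12, -15.5, -77.5, 40], [0.006, -0.529, 0, 12, -15.5, -77.5, 40], [0.006, -0.529, 0, 12, -15.5, -77.5, 40], [0.006, -0.529, 0, 12, -15.5, -77.5, 40], [0.006, -0.529, 0, 12, -15.5, -77.5, 40], [0.006, -0.529, 0, 12, -15.5, -77.5, 40]]
  ]
}}

```text
time_s: 22.75
eef_pos: [0.3919, -0.2481, 0.1964]
tcp_rot: [-3.131, -0.182, 0.006]
ft_force: [0.0, 0.6, -0.3]
opening: 0.424
gripper_force: 0.0
```

```bash
cat >> h.py <<'E'
def pan(im,o,zlip=.006,zback=.022):
    "pan quad by colour near the image's upper middle, world corners"
    hsv=cv2.cvtColor(im,cv2.COLOR_RGB2HSV); g=np.array(place_of('shovel_grip','wrist')[0]['location'])
    m=((hsv[:,:,1]<45)&(hsv[:,:,2]>50)).astype(np.uint8); m[262:]=0
    m=cv2.morphologyEx(m,cv2.MORPH_CLOSE,np.ones((5,5)));m=cv2.morphologyEx(m,cv2.MORPH_OPEN,np.ones((7,7)))
    n,l,st,ce=cv2.connectedComponentsWithStats(m)
    print('g',g,p2w('wrist',g,.064,o).round(4))
    for i in range(1,n):
        if 800<st[i,4]<9000:
            c=max(cv2.findContours((l==i).astype(np.uint8),0,1)[0],key=cv2.contourArea)
            print(st[i],np.linalg.norm(ce[i]-g).round(),cv2.approxPolyDP(c,6,True)[:,0].tolist())
E
python3 - <<'E'
from h import *
o=get_obs();print(o['eef_pos'],o['tcp_rot']);im=snapshot('wrist');pan(im,o)
print([(round(d['p'],2),np.round(d['location']),p2w('wrist',d['location'],.005,o)[:2].round(4)) for d in place_of('shovel','wrist')])
E
```

```text
[ 0.39186355 -0.24806704  0.19644865] [-3.13084234 -0.18154483  0.00579744]
g [337.8 149.4] [ 0.4605 -0.2588  0.064 ]
[ 527   25   81  192 4144] 229.0 [[607, 25], [591, 31], [528, 214], [547, 216]]
[ 308   43   55   76 3712] 72.0 [[360, 43], [308, 44], [309, 109], [328, 110], [330, 118], [360, 109]]
[(0.87, array([286., 284.]), array([ 0.3001, -0.2205])), (0.76, array([422., 294.]), array([ 0.3063, -0.3839])), (0.75, array([332.,  80.]), array([ 0.5294, -0.2471]))]
```

Run:
```python
from h import *
o=get_obs();W=lambda u,z:p2w('wrist',u,z,o)
L1,L2=W((308,44),.006),W((360.5,43),.006);L=(L1+L2)/2;B=W((334.7,109.5),.023);g=W((337.8,149.4),.064)
y=lambda d:np.arctan2(d[1],d[0])
print(L,np.linalg.norm(L1-L2),'yaw',y(L-B),y(L-g),np.arctan2(-(L1-L2)[0],(L1-L2)[1]),'len',np.linalg.norm((L-B)[:2]),np.linalg.norm((L-g)[:2]))
```

```text
[ 0.56170854 -0.24545509  0.006     ] 0.05283772267623024 yaw 0.12155548743978212 0.1335573669191078 0.12916864295965225 len 0.06458631295671836 0.10367584510804614
```

```bash
python3 - <<'E'
from h import *
S=np.array((.5305,-.2495,.004));Rs=shR(.13,0)
R=Rs@rot((0,0,-1),(0,-1,0));p=S+Rs@GR+.031*R[:,2]
calls([[(p+[0,0,.06],R),(p,R)]],claw=40)
E
sed -i 's/_R=shR(.112,0)/_R=shR(.13,0)/; s/\[.520,-.2487,.004\]/[.5305,-.2495,.004]/' h.py; grep -n "5305" h.py
```

```text
[-0.006, 0.002, -0.017, 67.6, 18.8, 103.3, 40] 2.5
[-0.006, 0.002, -0.017, 67.7, 19.1, 163.3, 40] 1.2

48:    RG=_R.T@_T[:3,:3];PG=_R.T@(_T[:3,3]-np.array([.5305,-.2495,.004]))
```

{"fn": "carry_out", "kwargs": {
  "rows": [
    [[-0.006, 0.002, -0.017, 67.6, 18.8, 40, 40], [-0.006, 0.002, -0.017, 67.6, 18.8, 85, 40], [-0.006, 0.002, -0.017, 67.6, 18.8, 103, 40], [-0.006, 0.002, -0.017, 67.7, 19, 103, 40], [-0.006, 0.002, -0.017, 67.7, 19, 135, 40], [-0.006, 0.002, -0.017, 67.7, 19, 163.3, 40], [-0.006, 0.002, -0.017, 67.7, 19, 163.3, 40], [-0.006, 0.002, -0.017, 67.7, 19, 163.3, 5], [-0.006, 0.002, -0.017, 67.7, 19, 163.3, 5], [-0.006, 0.002, -0.017, 67.7, 19, 163.3, 5]]
  ]
}}

```text
time_s: 23.9
eef_pos: [0.4599, -0.2602, 0.0356]
tcp_rot: [3.132, 0.203, 0.002]
ft_force: [-0.2, 0.5, -0.6]
opening: 0.222
gripper_force: 0.0
```

{"fn": "carry_out", "kwargs": {
  "rows": [
    [[0, 0, 0, 0, 0, 0, 5], [0, 0, 0, 0, 0, 0, 5], [0, 0, 0, 0, 0, 0, 5], [0, 0, 0, 0, 0, 0, 5], [0, 0, 0, 0, 0, 0, 5]]
  ]
}}

```text
time_s: 24.4
eef_pos: [0.4595, -0.2599, 0.0346]
tcp_rot: [3.133, 0.203, 0.0]
ft_force: [-2.8, -0.5, 7.4]
opening: 0.101
gripper_force: 59.9
```

```bash
python3 - <<'E'
from h import *
o=get_obs();np.savez('grasp.npz',T=pose(o));print(o['joints'].round(2),o['ft_force'].round(1),o['tcp_rot'])
E
python3 - <<'E'
from h import *
S=np.array((.5305,-.2495,.004))
calls([[tool(S+[0,0,.12],.13,0)],[lip(-.040,.0175,.10,-15)],[lip(-.040,.0175,z,-15) for z in(.05,.02,.008,.0045)]+[lip(-.035,.0175,.004,-10),lip(-.027,.0175,.004,-4),lip(-.018,.0175,.004,0)]])
E
```

```text
[-0.6   0.53  1.83 -0.    0.77  0.84] [-2.8 -0.5  7.4] [3.13271489e+00 2.03221031e-01 2.12118695e-04]
[-0.0, -0.0, -0.0, -0.0, 0.3, -120.0, 5] 2.4

[-0.002, -0.262, -0.012, 2.8, -251.8, -2.4, 5] 5.0

[0.0, 0.0, 0.0, 12.9, -0.1, 48.3, 5] 1.0
[0.0, 0.0, 0.0, 20.7, -0.2, 77.3, 5] 0.6
[0.0, 0.0, 0.0, 23.8, -0.2, 88.9, 5] 0.2
[0.0, 0.0, 0.0, 24.7, -0.2, 92.2, 5] 0.1
[0.0, 0.087, 0.0, 27.4, -0.2, 100.6, 5] 0.6
[0.0, 0.192, 0.0, 33.5, -0.3, 109.7, 5] 0.7
[0.0, 0.262, 0.001, 41.7, -0.3, 114.9, 5] 0.5
```

{"fn": "carry_out", "kwargs": {
  "rows": [
    [[0, 0, 0, 0, 0, -40, 5], [0, 0, 0, 0, 0, -80, 5], [0, 0, 0, 0, 0, -120, 5], [0, 0, 0, 0, 0, -120, 5], [0, 0, 0, 0, 0, -120, 5]]
  ]
}}

```text
time_s: 24.9
eef_pos: [0.4593, -0.2593, 0.154]
tcp_rot: [3.133, 0.203, 0.0]
ft_force: [-0.4, -0.0, -1.2]
opening: 0.098
gripper_force: 59.9
```

{"fn": "carry_out", "kwargs": {
  "rows": [
    [[0, -0.05, -0.002, 1, -40, 0, 5], [0, -0.1, -0.004, 1, -85, -1, 5], [0, -0.15, -0.006, 2, -130, -1, 5], [0, -0.2, -0.008, 2, -175, -2, 5], [-0.002, -0.262, -0.012, 2.8, -215, -2.4, 5], [-0.002, -0.262, -0.012, 2.8, -240, -2.4, 5], [-0.002, -0.262, -0.012, 2.8, -251.8, -2.4, 5], [-0.002, -0.262, -0.012, 2.8, -251.8, -2.4, 5], [-0.002, -0.262, -0.012, 2.8, -251.8, -2.4, 5], [-0.002, -0.262, -0.012, 2.8, -251.8, -2.4, 5]]
  ]
}}

```text
time_s: 25.9
eef_pos: [0.4295, -0.0104, 0.1556]
tcp_rot: [3.087, 0.216, -0.408]
ft_force: [0.1, -0.4, -1.1]
opening: 0.101
gripper_force: 59.9
```

Run:
```python
from h import *
o=get_obs();print(o['joints'].round(2),o['ft_force'].round(1));im=snapshot('wrist')
Rs=pose(o)[:3,:3]@RG.T; So=o['eef_pos']-Rs@PG
print([w2p('wrist',So+Rs@np.array(q),o).round(1).tolist() for q in([.032,.027,.002],[.032,-.027,.002],[-.032,.027,.02],[-.032,-.027,.02])])
pan(im,o)
P=[p2w('wrist',d['location'],.0115,o)[:2] for d in place_of('pellet1','wrist') if d['p']>.3]
c,s=np.cos(TY),np.sin(TY)
print('tray frame',[np.round(np.array([[c,s],[-s,c]])@(q-TC),4).tolist() for q in P])
# tray rim lines check: white inner wall columns at row of lip
g=cv2.cvtColor(im,cv2.COLOR_RGB2HSV)
for r in(60,100): print(r,[(i,int(g[r,i,1]),int(g[r,i,2])) for i in range(240,420,4)])
calls([[lip(-.040,.0175,z,-15) for z in(.05,.02,.008,.0045)]+[lip(-.035,.0175,.004,-10),lip(-.027,.0175,.004,-4),lip(-.018,.0175,.004,0)]])
```

```text
[-0.09  0.33  1.81 -0.06  1.25  1.37] [ 0.1 -0.4 -1.1]
[[268.8, 84.7], [359.6, 84.7], [268.5, 195.9], [360.1, 195.9]]
g [321.4 282.1] [ 0.3514 -0.0261  0.064 ]
tray frame [[0.004, -0.033], [-0.031, -0.0359], [-0.015, 0.0055], [-0.0159, 0.0311]]
60 [(240, 119, 208), (244, 120, 211), (248, 119, 213), (252, 120, 215), (256, 118, 212), (260, 119, 213), (264, 119, 212), (268, 16, 220), (272, 18, 98), (276, 18, 156), (280, 16, 156), (284, 16, 157), (288, 16, 157), (292, 19, 146), (296, 16, 142), (300, 16, 141), (304, 18, 202), (308, 12, 226), (312, 12, 225), (316, 12, 226), (320, 14, 226), (324, 17, 219), (328, 18, 216), (332, 18, 216), (336, 18, 216), (340, 18, 216), (344, 19, 216), (348, 19, 215), (352, 18, 215), (356, 18, 216), (360, 19, 216), (364, 18, 216), (368, 19, 217), (372, 9, 141), (376, 7, 175), (380, 10, 178), (384, 8, 154), (388, 5, 94), (392, 18, 142), (396, 16, 141), (400, 17, 154), (404, 20, 155), (408, 14, 226), (412, 116, 127), (416, 119, 126)]
100 [(240, 117, 190), (244, 120, 189), (248, 120, 193), (252, 118, 195), (256, 122, 196), (260, 119, 197), (264, 119, 195), (268
[... 207 characters left out ...]
(324, 7, 175), (328, 7, 183), (332, 8, 181), (336, 7, 180), (340, 9, 179), (344, 6, 178), (348, 7, 177), (352, 6, 176), (356, 7, 176), (360, 7, 178), (364, 12, 226), (368, 12, 226), (372, 12, 226), (376, 12, 225), (380, 11, 226), (384, 12, 225), (388, 12, 226), (392, 12, 226), (396, 16, 109), (400, 19, 81), (404, 16, 157), (408, 120, 140), (412, 120, 138), (416, 121, 137)]
[-0.0, 0.001, -0.001, 13.0, -0.3, 47.7, 5] 1.0
[-0.0, 0.001, -0.001, 20.8, -0.4, 76.6, 5] 0.6
[-0.0, 0.001, -0.001, 23.9, -0.4, 88.2, 5] 0.2
[-0.0, 0.001, -0.001, 24.9, -0.4, 91.6, 5] 0.1
[-0.0, 0.088, -0.0, 27.6, -0.4, 99.9, 5] 0.6
[-0.0, 0.193, -0.0, 33.6, -0.4, 109.1, 5] 0.7
[-0.0, 0.263, -0.0, 41.9, -0.5, 114.3, 5] 0.5
```

Run:
```python
from h import *
c,s=np.cos(TY),np.sin(TY);f=lambda u,z:(np.array([[c,s],[-s,c]])@(p2w('wrist',u,z)[:2]-TC)).round(4)
for z in(.03,.034):print(f((266.5,60),z),f((410,60),z),f((267,100),z),f((407.5,100),z))
```

```text
[-0.0287  0.054 ] [-0.0287 -0.0554] [-0.0572  0.0556] [-0.0573 -0.0571]
[-0.0286  0.0534] [-0.0286 -0.0544] [-0.0567  0.0551] [-0.0568 -0.0561]
```

{"fn": "carry_out", "kwargs": {
  "rows": [
    [[0, 0, 0, 6.5, -0.3, 24, 5], [0, 0, 0, 13, -0.3, 47.7, 5], [0, 0, 0, 20.8, -0.4, 76.6, 5], [0, 0, 0, 23.9, -0.4, 88.2, 5], [0, 0, 0, 24.9, -0.4, 91.6, 5], [0, 0, 0, 24.9, -0.4, 91.6, 5], [0, 0.088, 0, 27.6, -0.4, 99.9, 5], [0, 0.193, 0, 33.6, -0.4, 109.1, 5], [0, 0.263, 0, 41.9, -0.5, 114.3, 5], [0, 0.263, 0, 41.9, -0.5, 114.3, 5]]
  ]
}}

```text
time_s: 27.05
eef_pos: [0.4397, -0.0077, 0.0351]
tcp_rot: [3.132, 0.221, 0.002]
ft_force: [-0.1, -0.4, 0.3]
opening: 0.103
gripper_force: 59.9
```

Run:
```python
from h import *
o=get_obs();p,R=lip(-.018,.0175,.004,0);T=pose(o)
print(o['joints'].round(2),o['ft_force'].round(1),rel(T[:3,3],T[:3,:3],p,R))
c,s=np.cos(TY),np.sin(TY);im=snapshot('wrist')
print([np.round(np.array([[c,s],[-s,c]])@(p2w('wrist',d['location'],.0115,o)[:2]-TC),4).tolist() for d in place_of('pellet1','wrist') if d['p']>.3])
calls([[lip(x,.0175,.004,0) for x in(.0,.015,.03,.045,.06,.07,.08,.086,.09,.0935)],[lip(.096,.0175,.007,4),lip(.098,.0175,.012,9),lip(.100,.0175,.017,14),lip(.102,.0175,.022,18),lip(.103,.0175,.026,22),lip(.103,.0175,.029,25)],[lip(.095,.0175,.06,25),lip(.08,.0175,.12,25)]])
```

```text
[-0.12  0.41  2.06 -0.    0.67  1.31] [-0.1 -0.4  0.3] [-0.0, -0.001, 0.001, 0.4, 0.7, 0.5]
[[-0.0311, -0.0362], [-0.0028, 0.0037], [0.0028, -0.032]]
[0.0, 0.0, 0.001, 17.4, 0.5, 0.9, 5] 0.3
[0.0, 0.0, 0.001, 32.4, 0.5, 0.9, 5] 0.3
[0.0, 0.0, 0.001, 47.4, 0.5, 0.9, 5] 0.3
[0.0, 0.0, 0.001, 62.4, 0.5, 0.9, 5] 0.3
[0.0, 0.0, 0.001, 77.4, 0.5, 0.9, 5] 0.3
[0.0, 0.0, 0.001, 87.4, 0.5, 0.9, 5] 0.2
[0.0, 0.0, 0.001, 97.4, 0.5, 0.9, 5] 0.2
[0.0, 0.0, 0.001, 103.4, 0.5, 0.9, 5] 0.1
[0.0, 0.0, 0.001, 107.4, 0.5, 0.9, 5] 0.1
[0.0, 0.0, 0.001, 110.9, 0.5, 0.9, 5] 0.1

[0.0, 0.07, 0.0, 0.6, -0.0, 4.3, 5] 0.5
[0.0, 0.157, 0.0, 1.0, -0.0, 8.6, 5] 0.6
[0.0, 0.244, 0.001, 2.2, -0.0, 13.0, 5] 0.6
[0.0, 0.314, 0.001, 4.1, -0.0, 15.5, 5] 0.5
[0.0, 0.384, 0.001, 5.6, -0.0, 19.1, 5] 0.5
[0.0, 0.436, 0.001, 6.3, -0.1, 21.7, 5] 0.3

[0.0, 0.0, 0.0, 5.9, 0.1, -31.5, 5] 0.6
[0.0, 0.0, 0.0, 17.6, 0.2, -92.2, 5] 1.2
```

{"fn": "carry_out", "kwargs": {
  "rows": [
    [[0, 0, 0, 8, 0.3, 0.5, 5], [0, 0, 0, 17, 0.5, 0.8, 5], [0, 0, 0, 27, 0.5, 0.8, 5], [0, 0, 0, 37, 0.5, 0.8, 5], [0, 0, 0, 47, 0.5, 0.8, 5], [0, 0, 0, 57, 0.5, 0.8, 5], [0, 0, 0, 67, 0.5, 0.8, 5], [0, 0, 0, 77, 0.5, 0.8, 5], [0, 0, 0, 87, 0.5, 0.8, 5], [0, 0, 0, 94, 0.5, 0.8, 5]]
  ]
}}

```text
time_s: 28.15
eef_pos: [0.5349, 0.0054, 0.0346]
tcp_rot: [3.131, 0.223, 0.001]
ft_force: [-5.4, 0.4, 9.3]
opening: 0.102
gripper_force: 59.9
```

{"fn": "carry_out", "kwargs": {
  "rows": [
    [[0, 0, 0, 3, 0, 0, 5], [0, 0, 0, 7, 0, 0, 5], [0, 0, 0, 10, 0, 0, 5], [0, 0, 0, 12, 0, 0, 5], [0, 0, 0, 12, 0, 0, 5]]
  ]
}}

```text
time_s: 28.65
eef_pos: [0.5465, 0.0071, 0.0347]
tcp_rot: [3.131, 0.223, 0.001]
ft_force: [-2.2, -0.4, 8.0]
opening: 0.105
gripper_force: 59.9
```

```bash
cat >> h.py <<'E'
def pel(z=.0115,cam='wrist',pm=.25):
    o=get_obs();c,s=np.cos(TY),np.sin(TY);snapshot(cam)
    for d in place_of('pellet1',cam):
        if d['p']>pm: print(round(d['p'],2),np.round(d['location']),'tray',(np.array([[c,s],[-s,c]])@(p2w(cam,d['location'],z,o)[:2]-TC)).round(4))
def err(t):
    o=get_obs();T=pose(o);print('j',o['joints'].round(2),'F',o['ft_force'].round(1),'err',rel(T[:3,3],T[:3,:3],*t))
E
python3 - <<'E'
from h import *
err(lip(.0885,.0175,.004,0)); pel(); pel(cam='top')
E
```

```text
j [-0.07  0.56  1.78 -0.    0.8   1.36] F [-2.2 -0.4  8. ] err [-0.0, -0.0, 0.002, -0.9, 0.4, 0.1]
0.97 [290.  84.] tray [0.089  0.0322]
0.96 [396. 231.] tray [ 0.0013 -0.0344]
0.89 [320.  82.] tray [0.09   0.0149]
0.82 [395. 280.] tray [-0.0318 -0.0358]
0.75 [348.  80.] tray [ 0.0912 -0.0015]
```

{"fn": "carry_out", "kwargs": {
  "rows": [
    [[0, 0, 0, 2, 0, 0, 5], [0, 0, 0, 4, 0, 0, 5], [0, 0, 0, 5, 0, 0, 5], [0, 0, 0, 5, 0, 0, 5]]
  ]
}}

```text
time_s: 29.25
eef_pos: [0.5487, 0.0075, 0.0347]
tcp_rot: [3.131, 0.223, -0.008]
ft_force: [-18.6, -3.1, 20.7]
opening: 0.105
gripper_force: 59.9
```

Run:
```python
from h import *
err(lip(.0935,.0175,.004,0)); pel()
```

```text
j [-0.07  0.57  1.77 -0.    0.81  1.36] F [-18.6  -3.1  20.7] err [-0.001, 0.005, 0.002, 1.8, 0.5, 0.1]
0.98 [318.  85.] tray [0.0906 0.0158]
0.95 [348.  84.] tray [ 0.091  -0.0016]
0.81 [394. 281.] tray [-0.0308 -0.0353]
0.77 [393. 230.] tray [ 0.0041 -0.0324]
0.65 [290.  88.] tray [0.089  0.0321]
```

Run:
```python
from h import *
calls([[lip(.0915+.577*.064*np.sin(np.radians(f)),.0175,.0048+.064*np.sin(np.radians(f)),f) for f in(4,8,12,16,20,23,25,25)],[lip(.100,.0175,.06,25),lip(.08,.0175,.12,25)]])
```

```text
[-0.001, 0.075, 0.002, 0.5, 0.5, 2.2, 5] 0.5
[-0.001, 0.145, 0.002, 1.7, 0.5, 5.1, 5] 0.5
[-0.001, 0.215, 0.002, 3.4, 0.5, 8.2, 5] 0.5
[-0.001, 0.285, 0.002, 5.6, 0.5, 11.4, 5] 0.5
[-0.001, 0.354, 0.002, 8.3, 0.5, 14.7, 5] 0.5
[-0.001, 0.407, 0.002, 10.6, 0.5, 17.2, 5] 0.3
[-0.001, 0.442, 0.003, 12.3, 0.5, 18.9, 5] 0.2
[-0.001, 0.442, 0.003, 12.3, 0.5, 18.9, 5] 0.0

[0.0, 0.0, 0.0, 5.5, 0.1, -28.5, 5] 0.6
[0.0, 0.0, 0.0, 12.7, 0.2, -91.3, 5] 1.3
```

{"fn": "carry_out", "kwargs": {
  "rows": [
    [[0, 0.075, 0, -1, 0.3, 2, 5], [0, 0.145, 0, 0, 0.3, 4.8, 5], [0, 0.215, 0, 1.5, 0.3, 7.8, 5], [0, 0.285, 0, 3.7, 0.3, 11, 5], [0, 0.354, 0, 6.3, 0.3, 14.3, 5], [0, 0.407, 0, 8.7, 0.3, 16.8, 5], [0, 0.442, 0, 10.4, 0.3, 18.5, 5], [0, 0.442, 0, 10.4, 0.3, 18.5, 5], [0, 0.442, 0, 10.4, 0.3, 18.5, 5]]
  ]
}}

```text
time_s: 30.25
eef_pos: [0.5612, 0.0091, 0.0153]
tcp_rot: [-3.029, -0.216, -0.68]
ft_force: [0.4, 0.1, -1.0]
opening: 0.105
gripper_force: 59.9
```

Run:
```python
from h import *
err(lip(.1185,.0175,.0318,25)); pel(.02)
o=get_obs();Rs=pose(o)[:3,:3]@RG.T; So=o['eef_pos']-Rs@PG
print([w2p('wrist',So+Rs@np.array(q),o).round(1).tolist() for q in([.032,.027,.002],[.032,-.027,.002],[-.032,.027,.002],[-.032,-.027,.002])])
```

```text
j [-0.13  0.51  2.08  0.77  0.16  0.56] F [ 0.4  0.1 -1. ] err [-0.002, -0.005, 0.002, 10.1, 0.3, 4.4]
0.92 [399. 262.] tray [ 0.0026 -0.0311]
0.89 [318. 174.] tray [0.0566 0.0159]
0.88 [289. 177.] tray [0.0543 0.0335]
0.66 [344. 174.] tray [0.0562 0.    ]
[[269.2, 86.1], [359.6, 86.2], [272.5, 193.4], [356.6, 193.4]]
```

All three pellets have rolled to the back of the pan (row 175, between lip row 86 and back row 193). I lift while easing the pitch, to get away from the wrist singularity.

Run:
```python
from h import *
calls([[lip(.106,.0175,.036,22),lip(.104,.0175,.042,19),lip(.102,.0175,.05,16),lip(.10,.0175,.06,14),lip(.098,.0175,.075,12),lip(.096,.0175,.095,10),lip(.094,.0175,.12,10),lip(.09,.0175,.145,10)]])
```

```text
[-0.001, -0.058, 0.002, 2.2, 0.2, -9.9, 5] 0.4
[-0.001, -0.111, 0.002, 5.0, 0.2, -21.5, 5] 0.3
[-0.001, -0.163, 0.002, 9.0, 0.2, -34.7, 5] 0.3
[-0.001, -0.198, 0.002, 13.2, 0.2, -48.0, 5] 0.3
[-0.001, -0.233, 0.002, 19.6, 0.3, -65.7, 5] 0.4
[-0.001, -0.268, 0.002, 28.3, 0.3, -87.9, 5] 0.5
[-0.001, -0.268, 0.002, 37.2, 0.4, -111.3, 5] 0.5
[-0.001, -0.268, 0.002, 44.3, 0.4, -135.6, 5] 0.5
```

{"fn": "carry_out", "kwargs": {
  "rows": [
    [[0, -0.03, 0, 1, 0, -5, 5], [0, -0.058, 0, 2.2, 0, -10, 5], [0, -0.11, 0, 5, 0.2, -21.5, 5], [0, -0.163, 0, 9, 0.2, -34.7, 5], [0, -0.198, 0, 13.2, 0.2, -48, 5], [0, -0.233, 0, 19.6, 0.3, -65.7, 5], [0, -0.268, 0, 28.3, 0.3, -88, 5], [0, -0.268, 0, 37.2, 0.4, -111, 5], [0, -0.268, 0, 44.3, 0.4, -135.6, 5], [0, -0.268, 0, 44.3, 0.4, -135.6, 5]]
  ]
}}

```text
time_s: 31.35
eef_pos: [0.5443, 0.0053, 0.1602]
tcp_rot: [-3.114, -0.22, -0.28]
ft_force: [-0.4, 0.5, -1.9]
opening: 0.099
gripper_force: 59.9
```

```bash
cat >> h.py <<'E'
BO=np.array([.3975,.2485]);BY=-.034   # button
def shv(cam='wrist'):
    "pellets in the shovel frame, if they lie on its pan"
    o=get_obs();Rs=pose(o)[:3,:3]@RG.T; So=o['eef_pos']-Rs@PG;snapshot(cam)
    for d in place_of('pellet1',cam):
        if d['p']<.25: continue
        c,v=ray(cam,d['location'],o);c=Rs.T@(c-So);v=Rs.T@v;q=c+v*(.0095-c[2])/v[2]
        print(round(d['p'],2),np.round(d['location']),'shovel',q.round(4),'floor',p2w(cam,d['location'],.0115,o)[:2].round(3))
E
python3 - <<'E'
from h import *
err(lip(.09,.0175,.145,10)); shv()
ax=np.array([np.cos(BY),np.sin(BY)]);D=BO+.123*ax;print('dish',D,'hinge',BO+.188*ax)
# dump plan: approach with shovel yaw = BY-ish from the front
def dl(dx,dy,z,pitch,yaw=BY): return lip(dx,dy,z,pitch,yaw=yaw,c=D,cy=BY)
for yaw in(BY,0.2):
  print('yaw',yaw);calls([[dl(-.06,0,.145,10,yaw)],[dl(-.015,0,.10,5,yaw),dl(-.015,0,.095,-10,yaw),dl(-.015,0,.092,-25,yaw),dl(-.015,0,.09,-40,yaw),dl(-.015,0,.09,-50,yaw)]])
E
```

```text
j [-0.1   0.29  1.84  0.05  0.83  1.3 ] F [-0.4  0.5 -1.9] err [0.003, -0.004, 0.001, -1.3, -1.2, 2.9]
0.87 [317. 171.] shovel [-0.018  -0.0018  0.0095] floor [0.618 0.014]
0.75 [346. 173.] shovel [-0.019  -0.0196  0.0095] floor [ 0.62  -0.015]
0.65 [364. 258.] shovel [-0.0731 -0.0324  0.0095] floor [ 0.538 -0.046]
0.62 [292. 175.] shovel [-0.0202  0.0137  0.0095] floor [0.61  0.039]
0.59 [361. 225.] shovel [-0.0515 -0.0297  0.0095] floor [ 0.571 -0.038]
dish [0.52042891 0.24431881] hinge [0.58539135 0.24210923]
yaw -0.034
[-0.029, -0.0, 0.173, -151.1, -267.4, -28.0, 5] 6.2

[-0.0, -0.087, -0.0, 39.6, -0.1, 43.2, 5] 1.2
[-0.0, -0.349, -0.001, 52.3, -0.1, 23.4, 5] 1.7
[-0.0, -0.611, -0.001, 71.4, -0.0, 6.1, 5] 1.7
[-0.0, -0.873, -0.002, 95.2, -0.0, -6.5, 5] 1.7
[-0.0, -1.047, -0.002, 113.1, -0.0, -12.5, 5] 1.2

yaw 0.2
[0.012, 0.0, -0.057, -152.3, -242.4, -28.1, 5] 5.8

[-0.0, -0.087, -0.0, 38.4, 10.3, 43.0, 5] 1.2
[-0.0, -0.349, -0.001, 51.1, 10.4, 23.2, 5] 1.7
[-0.0, -0.611, -0.001, 70.2, 10.4, 5.9, 5] 1.7
[-0.0, -0.873, -0.002, 94.0, 10.4, -6.7, 5] 1.7
[-0.0, -1.047, -0.002, 111.9, 10.4, -12.7, 5] 1.2
```

Three pellets are on the pan. I carry them over to the dish.

```bash
cat >> h.py <<'E'
DI=BO+.123*np.array([np.cos(BY),np.sin(BY)])
def dl(dx,dy,z,pitch,yaw=BY): return lip(dx,dy,z,pitch,yaw=yaw,c=DI,cy=BY)
E
python3 - <<'E'
from h import *
calls([[dl(-.06,0,.135,10)],[dl(-.04,0,.115,5),dl(-.02,0,.10,0),dl(-.02,0,.085,-5),dl(-.02,0,.082,-8)],
[dl(-.02,0,.082,f) for f in(-10,-12,-14,-16,-18,-20,-22,-25,-28,-31)],[dl(-.02,0,.084,f) for f in(-36,-41,-46,-50,-50,-50)]])
E
```

```text
[-0.029, -0.0, 0.173, -152.8, -267.5, -18.2, 5] 6.2

[-0.0, -0.087, -0.0, 19.3, -0.0, 14.2, 5] 0.6
[-0.0, -0.175, -0.0, 40.2, -0.1, 23.9, 5] 0.6
[-0.0, -0.262, -0.001, 42.2, -0.1, 30.4, 5] 0.6
[-0.0, -0.314, -0.001, 44.7, -0.1, 28.6, 5] 0.3

[-0.0, -0.035, -0.0, 1.1, 0.0, -3.6, 5] 0.2
[-0.0, -0.07, -0.0, 2.4, 0.0, -7.2, 5] 0.2
[-0.0, -0.105, -0.0, 3.8, 0.0, -10.7, 5] 0.2
[-0.0, -0.14, -0.0, 5.3, 0.0, -14.1, 5] 0.2
[-0.0, -0.175, -0.0, 6.9, 0.0, -17.5, 5] 0.2
[-0.0, -0.209, -0.0, 8.6, 0.0, -20.9, 5] 0.2
[-0.0, -0.244, -0.001, 10.5, 0.1, -24.2, 5] 0.2
[-0.0, -0.297, -0.001, 13.5, 0.1, -29.0, 5] 0.3
[-0.0, -0.349, -0.001, 16.7, 0.1, -33.6, 5] 0.3
[-0.0, -0.401, -0.001, 20.2, 0.1, -38.1, 5] 0.3

[-0.0, -0.087, -0.0, 2.0, 0.0, -10.6, 5] 0.6
[-0.0, -0.175, -0.0, 5.9, 0.0, -19.3, 5] 0.6
[-0.0, -0.262, -0.001, 10.4, 0.1, -27.5, 5] 0.6
[-0.0, -0.332, -0.001, 14.6, 0.1, -33.8, 5] 0.5
[-0.0, -0.332, -0.001, 14.6, 0.1, -33.8, 5] 0.0
[-0.0, -0.332, -0.001, 14.6, 0.1, -33.8, 5] 0.0
```

{"fn": "carry_out", "kwargs": {
  "rows": [
    [[-0.003, 0, 0.017, -12, -20, -2, 5], [-0.006, 0, 0.035, -30, -50, -4, 5], [-0.009, 0, 0.055, -48, -84, -6, 5], [-0.012, 0, 0.075, -67, -118, -8, 5], [-0.015, 0, 0.095, -87, -152, -10, 5], [-0.019, 0, 0.115, -107, -187, -12, 5], [-0.022, 0, 0.135, -126, -221, -15, 5], [-0.026, 0, 0.155, -143, -250, -17, 5], [-0.029, 0, 0.173, -152.8, -267.5, -18.2, 5], [-0.029, 0, 0.173, -152.8, -267.5, -18.2, 5]]
  ]
}}

```text
time_s: 32.45
eef_pos: [0.3512, 0.2502, 0.1464]
tcp_rot: [3.124, -0.049, 0.271]
ft_force: [-0.5, 0.1, -1.1]
opening: 0.1
gripper_force: 59.9
```

Run:
```python
from h import *
err(dl(-.06,0,.135,10)); shv()
print([(round(d['p'],2),p2w('wrist',d['location'],.049)[:2].round(4)) for d in place_of('weigh_dish','wrist')],[(round(d['p'],2),p2w('wrist',d['location'],.058)[:2].round(4)) for d in place_of('release_top','wrist')])
```

```text
j [ 0.58  0.13  2.09 -0.14  0.78  2.28] F [-0.5  0.1 -1.1] err [-0.0, 0.002, 0.003, 1.9, 1.2, -0.3]
0.85 [627.  37.] shovel [ 0.056  -0.1755  0.0095] floor [ 0.539 -0.049]
0.81 [337. 174.] shovel [-0.0195 -0.0142  0.0095] floor [0.42  0.228]
0.75 [290. 174.] shovel [-0.0195  0.0149  0.0095] floor [0.421 0.274]
0.75 [617.   0.] shovel [ 0.0744 -0.1658  0.0095] floor [ 0.573 -0.039]
0.62 [315. 177.] shovel [-0.0212 -0.0005  0.0095] floor [0.418 0.249]
[(0.97, array([0.5258, 0.2452]))] [(0.56, array([0.4026, 0.2456]))]
```

{"fn": "carry_out", "kwargs": {
  "rows": [
    [[0, -0.04, 0, 11, 1, 7, 5], [0, -0.087, 0, 21, 1, 14, 5], [0, -0.13, 0, 32, 1, 19, 5], [0, -0.175, 0, 43, 1, 24, 5], [0, -0.22, 0, 43.5, 1, 27, 5], [0, -0.262, 0, 44.5, 1, 30, 5], [0, -0.314, 0, 47, 1, 28.6, 5], [0, -0.314, 0, 47, 1, 28.6, 5], [0, -0.314, 0, 47, 1, 28.6, 5]]
  ]
}}

```text
time_s: 33.55
eef_pos: [0.4043, 0.2457, 0.1273]
tcp_rot: [-3.132, 0.055, 0.217]
ft_force: [-0.1, -0.6, -1.6]
opening: 0.101
gripper_force: 59.9
```

{"fn": "carry_out", "kwargs": {
  "rows": [
    [[0, -0.035, 0, 1.1, 0, -3.6, 5], [0, -0.07, 0, 2.4, 0, -7.2, 5], [0, -0.105, 0, 3.8, 0, -10.7, 5], [0, -0.14, 0, 5.3, 0, -14.1, 5], [0, -0.175, 0, 6.9, 0, -17.5, 5], [0, -0.209, 0, 8.6, 0, -20.9, 5], [0, -0.244, 0, 10.5, 0, -24.2, 5], [0, -0.297, 0, 13.5, 0, -29, 5], [0, -0.349, 0, 16.7, 0, -33.6, 5], [0, -0.401, 0, 20.2, 0, -38.1, 5]]
  ]
}}

```text
time_s: 34.55
eef_pos: [0.4293, 0.2454, 0.1629]
tcp_rot: [-3.019, 0.052, 0.837]
ft_force: [0.4, 0.7, -1.8]
opening: 0.101
gripper_force: 59.9
```

{"fn": "carry_out", "kwargs": {
  "rows": [
    [[0, -0.087, 0, 2, 0, -10.6, 5], [0, -0.175, 0, 5.9, 0, -19.3, 5], [0, -0.262, 0, 10.4, 0, -27.5, 5], [0, -0.332, 0, 14.6, 0, -33.8, 5], [0, -0.332, 0, 14.6, 0, -33.8, 5], [0, -0.332, 0, 14.6, 0, -33.8, 5], [0, -0.332, 0, 14.6, 0, -33.8, 5]]
  ]
}}

```text
time_s: 35.25
eef_pos: [0.4588, 0.2448, 0.1845]
tcp_rot: [-2.836, 0.048, 1.318]
ft_force: [0.3, -0.1, -1.2]
opening: 0.099
gripper_force: 59.9
```

Run:
```python
from h import *
err(dl(-.02,0,.084,-50)); shv()
o=get_obs()
for c in('top','scene'):
    snapshot(c);print(c,[(round(d['p'],2),np.round(d['location']),p2w(c,d['location'],.0565)[:2].round(3)) for d in place_of('pellet1',c)])
```

```text
j [0.27 0.79 1.21 0.25 1.97 1.87] F [ 0.3 -0.1 -1.2] err [-0.002, -0.003, 0.0, 0.0, -0.5, 2.1]
0.25 [316. 143.] shovel [-0.0015 -0.0011  0.0095] floor [0.369 0.249]
top [(0.58, array([342., 232.]), array([ 0.568, -0.033])), (0.36, array([346., 246.]), array([ 0.534, -0.043]))]
scene [(0.69, array([420., 217.]), array([0.388, 0.243])), (0.5, array([300., 245.]), array([ 0.547, -0.04 ])), (0.5, array([298., 263.]), array([ 0.6  , -0.031]))]
```

Run:
```python
from h import *
calls([[dl(-.03,0,.11,-40),dl(-.045,0,.13,-30),dl(-.06,0,.14,-20),dl(-.075,0,.145,-10),dl(-.09,0,.15,-3)]])
```

```text
[-0.002, 0.173, 0.001, -30.3, -0.6, 11.7, 5] 1.2
[-0.002, 0.348, 0.001, -55.8, -0.6, 29.1, 5] 1.2
[-0.002, 0.523, 0.001, -70.3, -0.6, 52.8, 5] 1.2
[-0.001, 0.697, 0.001, -77.8, -0.6, 78.9, 5] 1.2
[-0.001, 0.819, 0.002, -85.3, -0.6, 99.0, 5] 0.8
```

{"fn": "carry_out", "kwargs": {
  "rows": [
    [[0, 0.09, 0, -16, -0.6, 6, 5], [0, 0.173, 0, -30.3, -0.6, 11.7, 5], [0, 0.26, 0, -43, -0.6, 20, 5], [0, 0.348, 0, -55.8, -0.6, 29, 5], [0, 0.44, 0, -63, -0.6, 41, 5], [0, 0.523, 0, -70, -0.6, 52.8, 5], [0, 0.65, 0, -76, -0.6, 72, 5], [0, 0.75, 0, -81, -0.6, 88, 5], [0, 0.819, 0, -85.3, -0.6, 99, 5], [0, 0.819, 0, -85.3, -0.6, 99, 5]]
  ]
}}

```text
time_s: 36.55
eef_pos: [0.3261, 0.2494, 0.1859]
tcp_rot: [-3.14, 0.05, 0.082]
ft_force: [-0.0, -0.2, -1.0]
opening: 0.1
gripper_force: 59.9
```

Run:
```python
from h import *
err(dl(-.09,0,.15,-3)); o=get_obs(); im=snapshot('wrist')
for z in(.0565,): print([(round(d['p'],2),np.round(d['location']),(p2w('wrist',d['location'],z,o)[:2]-DI).round(4)) for d in place_of('pellet1','wrist')])
print([(round(d['p'],2),(p2w('wrist',d['location'],.049,o)[:2]-DI).round(4)) for d in place_of('weigh_dish','wrist')])
# next: right lane
calls([[lip(-.055,-.023,.11,-15)]])
calls([[lip(-.055,-.023,.11,-15)],[lip(-.047,-.023,z,-15) for z in(.05,.02,.008,.0045)]+[lip(-.042,-.023,.004,-10),lip(-.035,-.023,.004,-4),lip(-.025,-.023,.004,0)]],cur=dl(-.09,0,.15,-3))
```

```text
j [0.52 0.13 1.97 0.03 1.09 2.11] F [-0.  -0.2 -1. ] err [-0.002, -0.0, 0.003, 2.4, -0.4, -0.2]
[]
[]
[-0.03, -0.207, -0.173, 102.5, 298.7, 14.4, 5] 6.3

[-0.028, -0.208, -0.174, 103.3, 298.4, 14.9, 5] 6.3

[0.0, 0.0, 0.0, 23.3, -0.1, 55.9, 5] 1.2
[0.0, 0.0, 0.0, 31.0, -0.2, 84.9, 5] 0.6
[0.0, 0.0, 0.0, 34.1, -0.2, 96.5, 5] 0.2
[0.0, 0.0, 0.0, 35.0, -0.2, 99.8, 5] 0.1
[0.0, 0.087, 0.0, 37.7, -0.3, 108.2, 5] 0.6
[0.0, 0.192, 0.0, 42.8, -0.3, 117.6, 5] 0.7
[0.0, 0.262, 0.001, 52.0, -0.3, 122.5, 5] 0.5
```

{"fn": "carry_out", "kwargs": {
  "rows": [
    [[-0.003, -0.02, -0.02, 10, 40, 0, 5], [-0.006, -0.04, -0.04, 22, 80, 2, 5], [-0.01, -0.07, -0.06, 36, 125, 4, 5], [-0.014, -0.1, -0.09, 50, 170, 6, 5], [-0.018, -0.13, -0.11, 64, 215, 9, 5], [-0.022, -0.16, -0.14, 80, 255, 11, 5], [-0.028, -0.207, -0.173, 95, 285, 14, 5], [-0.03, -0.207, -0.173, 102.5, 298.7, 14.4, 5], [-0.03, -0.207, -0.173, 102.5, 298.7, 14.4, 5], [-0.03, -0.207, -0.173, 102.5, 298.7, 14.4, 5]]
  ]
}}

```text
time_s: 37.7
eef_pos: [0.4198, -0.0517, 0.166]
tcp_rot: [3.087, 0.217, -0.406]
ft_force: [0.8, 0.0, -1.8]
opening: 0.107
gripper_force: 59.9
```

Run:
```python
from h import *
err(lip(-.055,-.023,.11,-15)); pel(); o=get_obs()
for c in('top','scene'):
    snapshot(c)
    print(c,[(round(d['p'],2),np.round(d['location']),(p2w(c,d['location'],.0565)[:2]-DI).round(3)) for d in place_of('pellet1',c)],[(p2w(c,d['location'],.049)[:2]-DI).round(3) for d in place_of('weigh_dish',c)])
im=snapshot('top')
cv2.imwrite('pics/t1.png',im[:,:,::-1])
calls([[lip(-.041,-.023,z,-15) for z in(.05,.02,.008,.0045)]+[lip(-.037,-.023,.004,-10),lip(-.031,-.023,.004,-4),lip(-.022,-.023,.004,0)]])
# blobs in dish: darker/less saturated than brass
hs=cv2.cvtColor(im,cv2.COLOR_RGB2HSV);u=w2p('top',[*DI,.05]).astype(int);print(u)
for r in range(u[1]-18,u[1]+19,3): print(' '.join('%3d'%hs[r,c,1] for c in range(u[0]-20,u[0]+21,2)))
```

```text
j [-0.17  0.3   1.82 -0.09  1.26  1.29] F [ 0.8  0.  -1.8] err [-0.0, -0.0, -0.001, 0.6, 0.4, -0.6]
0.82 [328.  40.] tray [-0.0301 -0.0338]
top [(0.72, array([137., 243.]), array([-0.004,  0.246])), (0.52, array([234., 240.]), array([ 0.015, -0.001])), (0.49, array([224., 240.]), array([0.014, 0.025])), (0.45, array([242., 239.]), array([ 0.018, -0.02 ]))] [array([0.003, 0.01 ])]
scene [(0.47, array([298., 262.]), array([ 0.077, -0.278])), (0.44, array([299., 248.]), array([ 0.036, -0.286]))] [array([0.005, 0.002])]
[0.001, -0.001, 0.001, 29.5, -0.1, 54.1, 5] 1.2
[0.001, -0.001, 0.001, 37.3, -0.2, 83.0, 5] 0.6
[0.001, -0.001, 0.001, 40.4, -0.2, 94.6, 5] 0.2
[0.001, -0.001, 0.001, 41.3, -0.2, 98.0, 5] 0.1
[0.001, 0.086, 0.001, 43.0, -0.2, 106.6, 5] 0.6
[0.001, 0.191, 0.001, 47.1, -0.3, 116.3, 5] 0.7
[0.001, 0.261, 0.001, 55.3, -0.3, 121.5, 5] 0.5

[233 246]
  5   5  50 131 147 140 144 143 145 144 144 148 145 142 147 145 144 114   7   4   7
  2  73 141 145 142 145 149 147 150 148 145 146 147 145 145 146 144 143 122   7   4
 53 139 145 144 146 146 145 136 146 146 146 147 147 146 145 144
[... 160 characters left out ...]
  44 142 143 147 148 143  73
139 147 143 144 148 148 146 145 146 144 147 149 146 143 145 148 146 147 145 143  71
142 140 144 145 146 146 148 151 146 144 145 147 148 148 146 146 146 147 146 141  34
131 142 139 141 149 146 147 148 146 145 148 145 144 147 145 145 146 145 143 129   3
 67 139 144 138 142 144 146 146 148 145 145 147 147 146 146 146 145 147 140  23   4
 10  70 133 140 135 145 146 148 145 147 147 148 146 147 144 148 147 127  17   3   7
  7  10  32 106 137 142 144 143 146 147 145 146 146 144 143 141  78   7   4   4   7
  7   2   5   7  24  80 120 135 135 134 133 143 137 117  64  10   4   7   4   7   3
  5   7  10   7   5   5   2   7  12  10  12  10   9   3   7   3   7   9   6   5   5
```

Three pellets are confirmed in the dish. Now the second lane.

{"fn": "carry_out", "kwargs": {
  "rows": [
    [[0, 0, 0, 15, -2.6, 27, 5], [0, 0, 0, 29.5, -2.6, 54, 5], [0, 0, 0, 37.3, -2.6, 83, 5], [0, 0, 0, 40.4, -2.6, 94.6, 5], [0, 0, 0, 41.3, -2.6, 98, 5], [0, 0, 0, 41.3, -2.6, 98, 5], [0, 0.086, 0, 43, -2.6, 106.6, 5], [0, 0.191, 0, 47.1, -2.7, 116.3, 5], [0, 0.261, 0, 55.3, -2.7, 121.5, 5], [0, 0.261, 0, 55.3, -2.7, 121.5, 5]]
  ]
}}

```text
time_s: 39.15
eef_pos: [0.4411, -0.0471, 0.0351]
tcp_rot: [3.131, 0.221, 0.002]
ft_force: [0.4, -0.3, -1.4]
opening: 0.101
gripper_force: 59.9
```

Run:
```python
from h import *
err(lip(-.022,-.0205,.004,0)); pel()
calls([[lip(x,-.0205,.004,0) for x in(.0,.08,.0885)]])
```

```text
j [-0.21  0.42  2.05 -0.    0.67  1.22] F [ 0.4 -0.3 -1.4] err [0.001, -0.001, 0.0, 0.5, -0.5, 0.5]
0.66 [340.  63.] tray [-0.0114 -0.036 ]
0.66 [332.  32.] tray [ 0.0044 -0.0311]
[0.001, 0.001, 0.001, 21.6, -0.7, 0.8, 5] 0.4
[0.001, 0.001, 0.001, 101.6, -0.7, 0.8, 5] 1.6
[0.001, 0.001, 0.001, 110.1, -0.7, 0.8, 5] 0.2
```

{"fn": "carry_out", "kwargs": {
  "rows": [
    [[0, 0, 0, 10, -0.4, 0.6, 5], [0, 0, 0, 20, -0.7, 0.9, 5], [0, 0, 0, 30, -0.7, 0.9, 5], [0, 0, 0, 40, -0.7, 0.9, 5], [0, 0, 0, 50, -0.7, 0.9, 5], [0, 0, 0, 60, -0.7, 0.9, 5], [0, 0, 0, 70, -0.7, 0.9, 5], [0, 0, 0, 80, -0.7, 0.9, 5], [0, 0, 0, 90, -0.7, 0.9, 5], [0, 0, 0, 98, -0.7, 0.9, 5]]
  ]
}}

```text
time_s: 40.25
eef_pos: [0.5401, -0.0322, 0.0346]
tcp_rot: [3.13, 0.223, -0.001]
ft_force: [-6.0, -0.1, 11.7]
opening: 0.108
gripper_force: 59.9
```

{"fn": "carry_out", "kwargs": {
  "rows": [
    [[0, 0, 0, 3, 0, 0, 5], [0, 0, 0, 7, 0, 0, 5], [0, 0, 0, 10, 0, 0, 5], [0, 0, 0, 13, 0, 0, 5], [0, 0, 0, 16, 0, 0, 5], [0, 0, 0, 16, 0, 0, 5]]
  ]
}}

```text
time_s: 40.85
eef_pos: [0.5546, -0.03, 0.0347]
tcp_rot: [3.13, 0.223, -0.004]
ft_force: [-9.5, -1.7, 14.7]
opening: 0.105
gripper_force: 59.9
```

Run:
```python
from h import *
err(lip(.0925,-.0205,.004,0)); pel()
calls([[lip(.0915+.577*.064*np.sin(np.radians(f)),-.0205,.0048+.064*np.sin(np.radians(f)),f) for f in(4,8,12,16,20,23)]])
```

```text
j [-0.14  0.57  1.76 -0.01  0.81  1.3 ] F [-9.5 -1.7 14.7] err [0.001, 0.003, 0.002, 0.2, 0.5, 0.1]
0.78 [352.  85.] tray [ 0.0911 -0.0417]
0.58 [328.  84.] tray [ 0.0918 -0.0277]
[0.001, 0.072, 0.002, -0.1, 0.5, 2.1, 5] 0.5
[0.001, 0.142, 0.002, 1.1, 0.5, 5.1, 5] 0.5
[0.001, 0.212, 0.002, 2.8, 0.5, 8.2, 5] 0.5
[0.001, 0.282, 0.002, 5.0, 0.5, 11.4, 5] 0.5
[0.001, 0.351, 0.002, 7.7, 0.5, 14.7, 5] 0.5
[0.001, 0.404, 0.003, 10.0, 0.5, 17.2, 5] 0.3
```

{"fn": "carry_out", "kwargs": {
  "rows": [
    [[0, 0.072, 0, -0.5, 0.3, 2, 5], [0, 0.142, 0, 0.6, 0.3, 4.8, 5], [0, 0.212, 0, 2.3, 0.3, 7.8, 5], [0, 0.282, 0, 4.5, 0.3, 11, 5], [0, 0.351, 0, 7, 0.3, 14.3, 5], [0, 0.404, 0, 9.5, 0.3, 16.8, 5], [0, 0.43, 0, 10.5, 0.3, 18, 5], [0, 0.43, 0, 10.5, 0.3, 18, 5], [0, 0.43, 0, 10.5, 0.3, 18, 5]]
  ]
}}

```text
time_s: 41.85
eef_pos: [0.5657, -0.0287, 0.0157]
tcp_rot: [-3.035, -0.217, -0.662]
ft_force: [0.5, -0.4, -0.7]
opening: 0.102
gripper_force: 59.9
```

Run:
```python
from h import *
err(lip(.1075,-.0205,.031,24.6)); shv()
calls([[lip(.106,-.0205,.036,22),lip(.104,-.0205,.042,19),lip(.102,-.0205,.05,16),lip(.10,-.0205,.06,14),lip(.098,-.0205,.075,12),lip(.096,-.0205,.095,10),lip(.094,-.0205,.12,10),lip(.09,-.0205,.145,10)],[dl(-.06,0,.135,10)]])
```

```text
j [-0.21  0.52  2.06  0.74  0.21  0.52] F [ 0.5 -0.4 -0.7] err [-0.001, -0.0, 0.003, 0.7, 0.3, 0.4]
0.87 [345. 167.] shovel [-0.0149 -0.0184  0.0095] floor [ 0.632 -0.037]
0.75 [324. 174.] shovel [-0.0192 -0.0056  0.0095] floor [ 0.625 -0.025]
[-0.0, -0.046, 0.003, 2.9, 0.2, -9.3, 5] 0.3
[-0.0, -0.098, 0.003, 5.6, 0.2, -20.9, 5] 0.3
[-0.0, -0.151, 0.002, 9.4, 0.2, -34.2, 5] 0.3
[-0.0, -0.186, 0.002, 13.4, 0.3, -47.5, 5] 0.3
[-0.0, -0.22, 0.002, 19.6, 0.3, -65.3, 5] 0.4
[-0.0, -0.255, 0.002, 28.0, 0.4, -87.6, 5] 0.5
[-0.0, -0.255, 0.002, 36.6, 0.5, -111.2, 5] 0.5
[-0.0, -0.255, 0.002, 43.4, 0.5, -135.5, 5] 0.5

[-0.03, -0.0, 0.172, -153.9, -304.9, -17.7, 5] 6.8
```

Both pellets are in the pan. Lift and carry over.

{"fn": "carry_out", "kwargs": {
  "rows": [
    [[0, -0.02, 0, 1, 0, -5, 5], [0, -0.046, 0, 2.9, 0, -9.3, 5], [0, -0.098, 0, 5.6, 0.2, -21, 5], [0, -0.151, 0, 9.4, 0.2, -34.2, 5], [0, -0.186, 0, 13.4, 0.3, -47.5, 5], [0, -0.22, 0, 19.6, 0.3, -65.3, 5], [0, -0.255, 0, 28, 0.4, -87.6, 5], [0, -0.255, 0, 36.6, 0.5, -111, 5], [0, -0.255, 0, 43.4, 0.5, -135.5, 5], [0, -0.255, 0, 43.4, 0.5, -135.5, 5]]
  ]
}}

```text
time_s: 42.95
eef_pos: [0.5496, -0.0321, 0.1601]
tcp_rot: [-3.115, -0.22, -0.281]
ft_force: [-0.8, 0.1, -1.4]
opening: 0.103
gripper_force: 59.9
```

{"fn": "carry_out", "kwargs": {
  "rows": [
    [[-0.003, 0, 0.017, -12, -22, -2, 5], [-0.006, 0, 0.035, -30, -58, -4, 5], [-0.009, 0, 0.055, -48, -97, -6, 5], [-0.012, 0, 0.075, -67, -136, -8, 5], [-0.015, 0, 0.095, -87, -175, -10, 5], [-0.019, 0, 0.115, -107, -214, -12, 5], [-0.022, 0, 0.135, -126, -252, -14, 5], [-0.026, 0, 0.155, -143, -284, -16, 5], [-0.03, 0, 0.172, -153.9, -304.9, -17.7, 5], [-0.03, 0, 0.172, -153.9, -304.9, -17.7, 5]]
  ]
}}

```text
time_s: 43.95
eef_pos: [0.3504, 0.25, 0.1457]
tcp_rot: [3.123, -0.048, 0.273]
ft_force: [0.7, -0.2, -0.6]
opening: 0.1
gripper_force: 59.9
```

Run:
```python
from h import *
err(dl(-.06,0,.135,10)); shv()
snapshot('top');print([(round(d['p'],2),p2w('top',d['location'],.0115)[:2].round(3)) for d in place_of('pellet1','top')])
calls([[dl(-.04,0,.115,5),dl(-.02,0,.10,0),dl(-.02,0,.085,-5),dl(-.02,0,.082,-8)]])
```

```text
j [ 0.58  0.13  2.09 -0.15  0.78  2.28] F [ 0.7 -0.2 -0.6] err [0.001, -0.0, 0.004, 2.8, 1.0, -0.9]
0.87 [338.  22.] shovel [ 0.0633 -0.0132  0.0095] floor [0.56  0.223]
0.74 [316.  23.] shovel [ 0.0632 -0.0012  0.0095] floor [0.56  0.244]
0.7 [307. 176.] shovel [-0.0203  0.0044  0.0095] floor [0.418 0.257]
0.56 [331. 179.] shovel [-0.0223 -0.0105  0.0095] floor [0.415 0.233]
0.52 [297.  24.] shovel [0.0626 0.0091 0.0095] floor [0.56  0.261]
[(0.6, array([0.545, 0.255])), (0.58, array([0.422, 0.283])), (0.54, array([0.424, 0.261])), (0.52, array([0.539, 0.263])), (0.39, array([0.549, 0.233]))]
[0.001, -0.088, 0.001, 20.2, -1.1, 13.4, 5] 0.6
[0.001, -0.175, 0.001, 41.1, -1.1, 23.1, 5] 0.6
[0.001, -0.262, 0.001, 43.1, -1.1, 29.6, 5] 0.6
[0.001, -0.315, 0.0, 45.6, -1.1, 27.8, 5] 0.3
```

{"fn": "carry_out", "kwargs": {
  "rows": [
    [[0, -0.04, 0, 10, 0, 7, 5], [0, -0.087, 0, 20, 0, 13.5, 5], [0, -0.13, 0, 30, 0, 18, 5], [0, -0.175, 0, 38, 0, 23, 5], [0, -0.22, 0, 40, 0, 26, 5], [0, -0.262, 0, 41, 0, 29, 5], [0, -0.314, 0, 42, 0, 27.8, 5], [0, -0.314, 0, 42, 0, 27.8, 5], [0, -0.314, 0, 42, 0, 27.8, 5]]
  ]
}}

```text
time_s: 45.05
eef_pos: [0.3984, 0.2462, 0.1261]
tcp_rot: [3.133, -0.054, -0.216]
ft_force: [0.2, -0.5, -1.8]
opening: 0.103
gripper_force: 59.9
```

{"fn": "carry_out", "kwargs": {
  "rows": [
    [[0, -0.035, 0, 1.1, 0, -3.6, 5], [0, -0.07, 0, 2.4, 0, -7.2, 5], [0, -0.105, 0, 3.8, 0, -10.7, 5], [0, -0.14, 0, 5.3, 0, -14.1, 5], [0, -0.175, 0, 6.9, 0, -17.5, 5], [0, -0.209, 0, 8.6, 0, -20.9, 5], [0, -0.244, 0, 10.5, 0, -24.2, 5], [0, -0.297, 0, 13.5, 0, -29, 5], [0, -0.349, 0, 16.7, 0, -33.6, 5], [0, -0.401, 0, 20.2, 0, -38.1, 5]]
  ]
}}

```text
time_s: 46.05
eef_pos: [0.4234, 0.246, 0.1616]
tcp_rot: [-3.022, 0.052, 0.836]
ft_force: [-0.3, -0.9, -1.1]
opening: 0.102
gripper_force: 59.9
```

{"fn": "carry_out", "kwargs": {
  "rows": [
    [[0, -0.087, 0, 2, 0, -10.6, 5], [0, -0.175, 0, 5.9, 0, -19.3, 5], [0, -0.262, 0, 10.4, 0, -27.5, 5], [0, -0.332, 0, 14.6, 0, -33.8, 5], [0, -0.332, 0, 14.6, 0, -33.8, 5], [0, -0.332, 0, 14.6, 0, -33.8, 5], [0, -0.332, 0, 14.6, 0, -33.8, 5]]
  ]
}}

```text
time_s: 46.75
eef_pos: [0.4528, 0.2454, 0.1832]
tcp_rot: [-2.839, 0.048, 1.318]
ft_force: [1.3, -0.2, -0.8]
opening: 0.106
gripper_force: 59.9
```

{"fn": "carry_out", "kwargs": {
  "rows": [
    [[0, 0.09, 0, -16, -0.6, 6, 5], [0, 0.173, 0, -30.3, -0.6, 11.7, 5], [0, 0.26, 0, -43, -0.6, 20, 5], [0, 0.348, 0, -55.8, -0.6, 29, 5], [0, 0.44, 0, -63, -0.6, 41, 5], [0, 0.523, 0, -70, -0.6, 52.8, 5], [0, 0.65, 0, -76, -0.6, 72, 5], [0, 0.75, 0, -81, -0.6, 88, 5], [0, 0.819, 0, -85.3, -0.6, 99, 5], [0, 0.819, 0, -85.3, -0.6, 99, 5]]
  ]
}}

```text
time_s: 47.75
eef_pos: [0.3198, 0.2499, 0.185]
tcp_rot: [3.139, -0.048, -0.078]
ft_force: [-0.1, 0.8, -1.1]
opening: 0.101
gripper_force: 59.9
```

Run:
```python
from h import *
err(dl(-.09,0,.15,-3)); o=get_obs()
for c in('top','scene','wrist'):
    snapshot(c);print(c,[(round(d['p'],2),np.round(d['location']),(p2w(c,d['location'],.0565,o)[:2]-DI).round(3)) for d in place_of('pellet1',c)])
S=np.array((.515,-.257,.004))
calls([[tool(S+[-.05,.1,.12],.05,0)],[tool(S+[0,0,.1],.0,0)],[tool(S+[0,0,.015],.0,0),tool(S+[0,0,.001],.0,0)]])
```

```text
j [0.53 0.12 1.98 0.03 1.09 2.12] F [-0.1  0.8 -1.1] err [-0.0, -0.002, 0.004, 8.7, -0.1, -1.4]
top [(0.6, array([240., 238.]), array([ 0.022, -0.015])), (0.58, array([227., 242.]), array([0.01 , 0.016])), (0.49, array([236., 238.]), array([ 0.019, -0.005])), (0.46, array([226., 241.]), array([0.011, 0.02 ])), (0.42, array([231., 239.]), array([0.016, 0.008])), (0.41, array([233., 257.]), array([-0.03 , -0.002]))]
scene []
wrist []
[-0.002, 0.053, -0.083, 85.6, 409.2, 26.5, 5] 8.4

[0.0, -0.0, 0.05, 45.0, 98.7, 20.2, 5] 2.2

[0.0, 0.0, 0.0, 0.0, -0.2, 85.0, 5] 1.7
[0.0, 0.0, 0.0, 0.0, -0.2, 99.0, 5] 0.3
```

{"fn": "carry_out", "kwargs": {
  "rows": [
    [[0, 0.005, -0.01, 10, 45, 3, 5], [0, 0.01, -0.02, 20, 90, 6, 5], [0, 0.02, -0.03, 30, 140, 10, 5], [0, 0.025, -0.04, 40, 190, 13, 5], [0, 0.03, -0.05, 50, 240, 16, 5], [0, 0.04, -0.06, 60, 290, 19, 5], [0, 0.045, -0.07, 70, 335, 22, 5], [0, 0.053, -0.083, 80, 380, 26, 5], [0, 0.053, -0.083, 85.6, 409, 26.5, 5], [0, 0.053, -0.083, 85.6, 409, 26.5, 5]]
  ]
}}

```text
time_s: 49.05
eef_pos: [0.3936, -0.165, 0.1542]
tcp_rot: [3.14, 0.072, -0.0]
ft_force: [-0.1, 0.4, -1.0]
opening: 0.103
gripper_force: 59.9
```

{"fn": "carry_out", "kwargs": {
  "rows": [
    [[0, 0, 0.02, 20, 40, 8, 5], [0, 0, 0.05, 40, 80, 16, 5], [0, 0, 0.05, 45, 98.7, 20, 5], [0, 0, 0.05, 45, 98.7, 20, 5], [0, 0, 0.05, 45, 98.7, 60, 5], [0, 0, 0.05, 45, 98.7, 90, 5], [0, 0, 0.05, 45, 98.7, 105, 5], [0, 0, 0.05, 45, 98.7, 105, 5]]
  ]
}}

```text
time_s: 49.85
eef_pos: [0.4416, -0.2559, 0.048]
tcp_rot: [-3.139, -0.001, 0.005]
ft_force: [0.2, 0.2, -0.3]
opening: 0.102
gripper_force: 59.9
```

Run:
```python
from h import *
S=np.array((.515,-.257,.004)); err(tool(S,0,0)); o=get_obs()
snapshot('wrist');print([(round(d['p'],2),p2w('wrist',d['location'],0)[:2].round(3)) for d in place_of('pad','wrist')])
im=snapshot('top');hs=cv2.cvtColor(im,cv2.COLOR_RGB2HSV);u=w2p('top',[*DI,.05]).astype(int)
print([(round(d['p'],2),np.round(d['location']),(p2w('top',d['location'],.0565,o)[:2]-DI).round(3)) for d in place_of('pellet1','top')])
for r in range(u[1]-20,u[1]+19,2): print(' '.join('%3d'%hs[r,c,1] for c in range(u[0]-22,u[0]+23,2)))
```

```text
j [-0.62  0.49  1.87 -0.    0.79  0.95] F [ 0.2  0.2 -0.3] err [-0.005, 0.003, 0.001, 1.7, 2.2, 13.4]
[]
[(0.61, array([228., 242.]), array([0.01 , 0.014])), (0.52, array([232., 238.]), array([0.019, 0.005])), (0.45, array([238., 237.]), array([ 0.024, -0.009])), (0.44, array([230., 241.]), array([0.011, 0.01 ])), (0.38, array([237., 242.]), array([ 0.01 , -0.009]))]
  5   5   2   5  28 108 138 144 145 140 145 142 146 142 143 146 138  79   9   6   3   5   5
  2   5   5  50 131 143 145 145 142 143 144 143 145 145 146 145 143 145 111   7   4   7   5
  7   5  30 133 138 140 146 143 147 148 145 146 145 146 146 148 144 145 143  80   0   4   3
  5  12 115 142 145 142 140 145 147 147 146 147 148 145 147 145 145 146 143 141  29   4   3
  2  52 141 141 140 143 145 144 131 144 143 133 143 144 141 145 145 146 144 148 116   7   3
 12 116 147 144 142 144 146  55  14  79  62  15  54  78  36  94 142 144 145 146 139  13   7
 29 135 144 139 146 149 141  17   7  15  10   9  12   9   7  15 137 143 144 147 142  42   7
 56 141 139 143 142 145 145  98  34   9  34  22  33  43  12  51 138 144 146 148 147  6
[... 409 characters left out ...]
 146 144 147 145 146 149 146 148 145 146 145 105   7   4
  7  66 133 139 141 145 151 148 145 147 144 145 149 148 147 146 147 146 146 141  26   3   0
  5  23 108 133 140 143 147 147 147 146 148 147 146 147 147 146 146 143 138  75   7   7   4
  7  10  27 116 139 135 143 145 143 148 148 146 147 147 148 144 143 142  92   4   4   7   0
  7   7   5  34 106 139 140 145 146 145 143 145 145 144 144 144 142  82   3   3   0   7   3
  5   5   7   7  21  85 120 138 141 138 143 142 141 140 142 115  71   3   3   0  10   7  10
  5   5   7   7   7   5  21  76  93 108 102 107 118 111  65  10   3   3   7   7   7   3   5
  5   5   5   7   7   5   7   5   7  12  12  12   7   0   7   0   0   7   6   8   7   2   7
```

All five pellets are in the dish, three in a row with two beside them. I set the shovel down and release it.

{"fn": "carry_out", "kwargs": {
  "rows": [
    [[0, 0, 0, 1, 1, 6, 5], [0, 0, 0, 1.5, 2, 11, 5], [0, 0, 0, 1.5, 2, 13, 5], [0, 0, 0, 1.5, 2, 13, 5], [0, 0, 0, 1.5, 2, 13, 20], [0, 0, 0, 1.5, 2, 13, 40], [0, 0, 0, 1.5, 2, 13, 40], [0, 0, 0, 1.5, 2, 13, 40], [0, 0, 0, 1.5, 2, 13, 40], [0, 0, 0, 1.5, 2, -20, 40]]
  ]
}}

```text
time_s: 51.05
eef_pos: [0.4425, -0.2585, 0.0671]
tcp_rot: [-3.138, 0.0, 0.008]
ft_force: [0.2, 0.5, 0.2]
opening: 0.43
gripper_force: 0.0
```

{"fn": "carry_out", "kwargs": {
  "rows": [
    [[0, 0, 0, 0, 0, -40, 40], [0, 0, 0, -20, 0, -90, 40], [0, 0, 0, -50, 0, -140, 0], [0, 0, 0, -50, 0, -140, 0], [0, 0, 0, -50, 0, -140, 0]]
  ]
}}

```text
time_s: 51.55
eef_pos: [0.3946, -0.2603, 0.2111]
tcp_rot: [3.139, -0.001, 0.004]
ft_force: [0.3, 0.4, -0.7]
opening: 0.219
gripper_force: 0.0
```

Run:
```python
from h import *
o=get_obs();print(o['eef_pos'],o['joints'].round(2));im=snapshot('wrist');pan(im,o)
W=lambda u,z:p2w('wrist',u,z,o)[:2].round(4)
print([(round(d['p'],2),W(d['location'],0)) for d in place_of('pad','wrist')],[(round(d['p'],2),W(d['location'],.005)) for d in place_of('shovel','wrist')])
# hinge etc from earlier; close plan positions
ax=np.array([np.cos(BY),np.sin(BY)]);print('hinge',BO+.188*ax,'front edge',BO+.058*ax, 'behind', BO+.188*ax+.12*ax)
```

```text
[ 0.39455327 -0.26027325  0.21105971] [-0.68  0.19  1.83 -0.    1.12  0.89]
g [403.  172.9] [ 0.4404 -0.3449  0.064 ]
[ 507    0   56  193 3856] 149.0 [[562, 0], [547, 5], [507, 191], [527, 192]]
[ 333   72   65   75 3374] 74.0 [[333, 87], [351, 144], [384, 145], [384, 133], [397, 127], [384, 79], [368, 72]]
[(0.86, array([ 0.49  , -0.2611]))] [(0.64, array([ 0.306, -0.383])), (0.58, array([ 0.5052, -0.3089])), (0.34, array([ 0.4116, -0.4862]))]
hinge [0.58539135 0.24210923] front edge [0.45546648 0.24652838] behind [0.70532199 0.23803002]
```

Run:
```python
from h import *
o=get_obs();im=snapshot('wrist');hs=cv2.cvtColor(im,cv2.COLOR_RGB2HSV)
W=lambda u,z:p2w('wrist',u,z,o)
m=((hs[:,:,1]<60)&(hs[:,:,2]>40)).astype(np.uint8);m[200:]=0;m[:,:315]=0;m[:,450:]=0
m=cv2.morphologyEx(m,cv2.MORPH_CLOSE,np.ones((5,5)));m=cv2.morphologyEx(m,cv2.MORPH_OPEN,np.ones((5,5)))
c=max(cv2.findContours(m,0,1)[0],key=cv2.contourArea);print(cv2.contourArea(c),cv2.approxPolyDP(c,4,True)[:,0].tolist())
r=cv2.minAreaRect(c);bx=cv2.boxPoints(r);print(r,bx.round(),[W(b,.01)[:2].round(4).tolist() for b in bx])
g=place_of('shovel_grip','wrist');print([(d['p'],d['location'],W(d['location'],.064)) for d in g])
snapshot('top');print([(round(d['p'],2),p2w('top',d['location'],.064)[:2].round(4)) for d in place_of('shovel_grip','top')],[(round(d['p'],2),p2w('top',d['location'],.004)[:2].round(4)) for d in place_of('shovel','top')])
for y in range(66,150,6): print(y,''.join('#' if m[y,x] else '.' for x in range(325,405,2)))
```

```text
3436.5 [[374, 69], [334, 86], [353, 143], [376, 138], [383, 150], [389, 143], [387, 132], [401, 121], [387, 77]]
((370.6167297363281, 112.15241241455078), (79.59638977050781, 54.92723083496094), 69.90476989746094) [[331.  84.]
 [383.  65.]
 [410. 140.]
 [358. 159.]] [[0.5286, -0.2743], [0.5468, -0.3278], [0.4719, -0.3612], [0.4518, -0.3054]]
[(0.56, [407.6, 172.4], array([ 0.44027626, -0.34681831,  0.064     ]))]
[(0.86, array([ 0.703, -0.206])), (0.77, array([ 0.3138, -0.4434])), (0.47, array([0.5286, 0.2653]))] [(0.63, array([ 0.3044, -0.3836])), (0.55, array([ 0.6912, -0.2846])), (0.45, array([ 0.5144, -0.2992]))]
66 ........................................
72 .....................########...........
78 ..............##################........
84 .......##########################.......
90 .....#############################......
96 ......#############################.....
102 .......#############################....
108 ........#############################...
114 .........#############################..
120 ..........############################..
126 ...........###########################..
132 ............####################........
138 .............####################.......
144 ..........................#####.........
```

Run:
```python
from h import *
o=get_obs();W=lambda u,z:p2w('wrist',u,z,o)[:2]
l1,l2=W((333,86.5),.006),W((386,71),.006);L=(l1+l2)/2
g=W((407.6,172.4),.064);g2=W((403,172.9),.064);y=lambda d:np.arctan2(d[1],d[0])
b=W((377,133),.022)
print(l1,l2,np.linalg.norm(l1-l2),L,'yaw edge',np.arctan2(-(l1-l2)[0],(l1-l2)[1]),'lg',y(L-g),y(L-g2),np.linalg.norm(L-g),np.linalg.norm(L-g2),'lb',y(L-b),np.linalg.norm(L-b))
for yaw in(.32,.37): print(yaw,'pred grip',L-.104*np.array([np.cos(yaw),np.sin(yaw)]))
yaw=.36
# close look straight above grip, aligned
R=shR(yaw,0)@rot((0,0,-1),(0,-1,0)); G=np.array([.440,-.344,.064])
p=G-R[:,0]*.055+[0,0,.10]
calls([[(p,R)]],claw=50)
```

```text
[ 0.52754294 -0.27696765] [ 0.54281862 -0.3329055 ] 0.05798611033537411 [ 0.53518078 -0.30493657] yaw edge 0.2665832043980178 lg 0.4222796125105378 0.38107332797551824 0.10383100931785562 0.10254372092180931 lb 0.31751573575948766 0.059033102384518636
0.32 pred grip [ 0.43646029 -0.3376515 ]
0.37 pred grip [ 0.43821873 -0.34254458]
[-0.001, 0.001, -0.36, -5.9, 103.8, 44.9, 50] 2.4
```

{"fn": "carry_out", "kwargs": {
  "rows": [
    [[0, 0, -0.12, -2, 40, 10, 50], [0, 0, -0.25, -4, 80, 25, 50], [0, 0, -0.36, -5.9, 103.8, 40, 50], [0, 0, -0.36, -5.9, 103.8, 45, 50], [0, 0, -0.36, -5.9, 103.8, 45, 50], [0, 0, -0.36, -5.9, 103.8, 45, 50]]
  ]
}}

```text
time_s: 52.6
eef_pos: [0.3888, -0.3628, 0.165]
tcp_rot: [3.091, 0.561, 0.0]
ft_force: [-0.1, 0.3, -0.0]
opening: 0.471
gripper_force: 0.0
```

Run:
```python
from h import *
o=get_obs();im=snapshot('wrist');hs=cv2.cvtColor(im,cv2.COLOR_RGB2HSV);W=lambda u,z:p2w('wrist',u,z,o)[:2]
print(o['eef_pos'],[(round(d['p'],2),np.round(d['location'],1),W(d['location'],.064)) for d in place_of('shovel_grip','wrist')],[(round(d['p'],2),np.round(d['location'],1),W(d['location'],.004)) for d in place_of('shovel','wrist')])
m=((hs[:,:,1]<60)&(hs[:,:,2]>40)).astype(np.uint8);m[230:]=0;m[:,:200]=0;m[:,440:]=0
m=cv2.morphologyEx(m,cv2.MORPH_CLOSE,np.ones((5,5)));m=cv2.morphologyEx(m,cv2.MORPH_OPEN,np.ones((7,7)))
c=max(cv2.findContours(m,0,1)[0],key=cv2.contourArea);print(cv2.contourArea(c),cv2.approxPolyDP(c,4,True)[:,0].tolist())
for r in range(20,190,8): 
    x=np.where(m[r,200:440])[0]
    if len(x): print(r,x.min()+200,x.max()+200)
cv2.imwrite('pics/z.png',im[:,:,::-1])
```

```text
[ 0.38877251 -0.36282103  0.16497345] [(0.78, array([320.1, 165.5]), array([ 0.44021779, -0.34637069]))] [(0.84, array([312. ,  84.4]), array([ 0.50653899, -0.31356961])), (0.81, array([161.6, 248. ]), array([ 0.29808899, -0.21962254])), (0.64, array([310.3, 292.4]), array([ 0.3061242 , -0.38591192]))]
4341.5 [[281, 45], [284, 118], [307, 118], [308, 129], [320, 129], [322, 117], [341, 117], [338, 45]]
52 281 338
60 282 341
68 282 341
76 282 341
84 283 341
92 283 341
100 284 341
108 284 341
116 284 341
124 308 320
```

Run:
```python
from h import *
o=get_obs();W=lambda u,z:p2w('wrist',u,z,o)[:2]
y=lambda d:np.arctan2(d[1],d[0])
L=W((310.5,44.5),.006);b=W((312.8,117.5),.024);nk=W((314,127),.02);g=W((320.1,165.5),.064)
print('L',L,'yaw',y(L-b),np.linalg.norm(L-b),y(L-nk),y(L-g),np.linalg.norm(L-g),y(b-g), 'w',np.linalg.norm(W((281,45),.006)-W((339.5,45),.006)))
yaw=.39
S=L-.032*np.array([np.cos(yaw),np.sin(yaw)]);G=L-.104*np.array([np.cos(yaw),np.sin(yaw)]);print(S,G)
R=shR(yaw,0)@rot((0,0,-1),(0,-1,0)); p=np.array([*(G+g)/2,.064])+.031*R[:,2]
calls([[(p+[0,0,.06],R),(p,R)]],claw=50)
```

```text
L [ 0.53821246 -0.30068883] yaw 0.3925426907835875 0.06585409905941156 0.4032287484669553 0.43971419327104916 0.10802423782852212 0.5130915777101284 w 0.054207191612061646
[ 0.50861537 -0.31285486] [ 0.44202192 -0.34022842]
[0.001, -0.0, -0.03, 55.8, -0.1, 72.4, 50] 1.8
[0.001, -0.0, -0.03, 55.8, -0.2, 132.4, 50] 1.2
```

{"fn": "carry_out", "kwargs": {
  "rows": [
    [[0, 0, -0.03, 30, 0, 35, 50], [0, 0, -0.03, 55.8, 0, 72, 50], [0, 0, -0.03, 55.8, 0, 72, 50], [0, 0, -0.03, 55.8, 0, 105, 50], [0, 0, -0.03, 55.8, 0, 132, 50], [0, 0, -0.03, 55.8, 0, 132, 50], [0, 0, -0.03, 55.8, 0, 132, 5], [0, 0, -0.03, 55.8, 0, 132, 5], [0, 0, -0.03, 55.8, 0, 132, 5], [0, 0, -0.03, 55.8, 0, 132, 5]]
  ],
  "grip_force": 40
}}

```text
time_s: 53.75
eef_pos: [0.4411, -0.3444, 0.0337]
tcp_rot: [3.08, 0.608, 0.002]
ft_force: [-0.2, 0.3, 0.3]
opening: 0.243
gripper_force: 0.0
```

{"fn": "carry_out", "kwargs": {
  "rows": [
    [[0, 0, 0, 0, 0, 0, 5], [0, 0, 0, 0, 0, 0, 5], [0, 0, 0, 0, 0, 0, 5], [0, 0, 0, 0, 0, -20, 5], [0, 0, 0, 0, 0, -40, 5], [0, 0, 0, 0, 0, -40, 5]]
  ]
}}

```text
time_s: 54.35
eef_pos: [0.4416, -0.3448, 0.0745]
tcp_rot: [3.079, 0.608, 0.003]
ft_force: [-0.1, -0.6, -0.8]
opening: 0.104
gripper_force: 40.0
```

Run:
```python
from h import *
o=get_obs();print(o['opening']*93,o['ft_force'].round(1),o['joints'].round(2),o['eef_pos'])
R0=shR(.39,0)@rot((0,0,-1),(0,-1,0)); RGn=rot((0,0,-1),(0,-1,0)); 
# at yaw 0: grip point at pad centre +(-.072+.02)
R1=RGn
p=np.array([.490+.012-.072,-.2605,.064-.031])
T=pose(o)
calls([[(p+[0,0,.045],R1)],[(p+[0,0,.003],R1)]])
```

```text
9.683555890998042 [-0.1 -0.6 -0.8] [-0.75  0.52  1.73 -0.    0.89  0.44] [ 0.44163429 -0.344789    0.07445904]
[0.003, -0.002, 0.39, 21.3, -82.4, -3.8, 5] 2.6

[0.0, 0.0, 0.0, 0.0, 0.0, 42.0, 5] 0.8
```

{"fn": "carry_out", "kwargs": {
  "rows": [
    [[0, 0, 0.13, 7, -28, -2, 5], [0, 0, 0.26, 14, -56, -3, 5], [0, 0, 0.39, 21.3, -82.4, -3.8, 5], [0, 0, 0.39, 21.3, -82.4, -3.8, 5], [0, 0, 0.39, 21.3, -82.4, 15, 5], [0, 0, 0.39, 21.3, -82.4, 32, 5], [0, 0, 0.39, 21.3, -82.4, 38, 5], [0, 0, 0.39, 21.3, -82.4, 40, 5], [0, 0, 0.39, 21.3, -82.4, 40, 5]]
  ]
}}

```text
time_s: 55.25
eef_pos: [0.4285, -0.2598, 0.0327]
tcp_rot: [-3.141, -0.002, 0.003]
ft_force: [-3.5, 1.2, 6.8]
opening: 0.104
gripper_force: 40.0
```

Run:
```python
from h import *
o=get_obs();print(o['ft_force'].round(1),o['eef_pos'],o['opening']*93)
```

```text
[-3.5  1.2  6.8] [ 0.42848573 -0.2598244   0.03269966] 9.654175774014094
```

Contact on the pad. I release slowly, retreat and check.

{"fn": "carry_out", "kwargs": {
  "rows": [
    [[0, 0, 0, 0, 0, -0.8, 5], [0, 0, 0, 0, 0, -0.8, 12], [0, 0, 0, 0, 0, -0.8, 20], [0, 0, 0, 0, 0, -0.8, 40], [0, 0, 0, 0, 0, -0.8, 40], [0, 0, 0, 0, 0, -0.8, 40], [0, 0, 0, 0, 0, -0.8, 40], [0, 0, 0, 0, 0, -30, 40], [0, 0, 0, 0, 0, -60, 40], [0, 0, 0, -10, 0, -90, 40]]
  ]
}}

```text
time_s: 56.25
eef_pos: [0.4195, -0.2596, 0.1237]
tcp_rot: [3.141, 0.001, 0.0]
ft_force: [0.1, 0.1, 0.0]
opening: 0.433
gripper_force: 0.0
```

{"fn": "carry_out", "kwargs": {
  "rows": [
    [[0, 0, 0, -20, 0, -40, 0], [0, 0, 0, -40, 0, -80, 0], [0, 0, 0, -40, 0, -80, 0], [0, 0, 0, -40, 0, -80, 0], [0, 0, 0, -40, 0, -80, 0]]
  ]
}}

```text
time_s: 56.75
eef_pos: [0.379, -0.2593, 0.2016]
tcp_rot: [-3.141, 0.0, 0.002]
ft_force: [0.6, 0.1, -1.1]
opening: 0.05
gripper_force: 0.0
```

```bash
cat >> h.py <<'E'
def chk():
    o=get_obs();im=snapshot('wrist');hs=cv2.cvtColor(im,cv2.COLOR_RGB2HSV);W=lambda u,z:p2w('wrist',u,z,o)[:2].round(4)
    for n,z in(('shovel_grip',.064),('shovel',.004),('pad',0)): print(n,[(round(d['p'],2),np.round(d['location']),W(d['location'],z)) for d in place_of(n,'wrist')])
    m=((hs[:,:,1]<60)&(hs[:,:,2]>40)).astype(np.uint8);m[200:]=0;m[:,:200]=0;m[:,440:]=0
    m=cv2.morphologyEx(m,cv2.MORPH_CLOSE,np.ones((5,5)));m=cv2.morphologyEx(m,cv2.MORPH_OPEN,np.ones((7,7)))
    c=max(cv2.findContours(m,0,1)[0],key=cv2.contourArea);q=cv2.approxPolyDP(c,5,True)[:,0];print(q.tolist(),[W(u,.006).tolist() for u in q])
E
python3 -c "
from h import *
print(get_obs()['eef_pos']);chk()"
```

```text
[ 0.37897472 -0.25927558  0.20163639]
shovel_grip [(0.7, array([511., 279.]), array([ 0.318 , -0.4575])), (0.6, array([319., 166.]), array([ 0.4313, -0.2613]))]
shovel [(0.92, array([421., 271.]), array([ 0.3051, -0.3846])), (0.85, array([283., 277.]), array([ 0.298 , -0.2183])), (0.56, array([318.,  96.]), array([ 0.5017, -0.2609]))]
pad []
[[293, 61], [293, 124], [313, 125], [314, 134], [323, 134], [325, 124], [344, 124], [344, 61]] [[0.5352, -0.2348], [0.4733, -0.2337], [0.4723, -0.2552], [0.463, -0.2563], [0.463, -0.266], [0.4733, -0.2681], [0.4733, -0.2886], [0.5352, -0.2874]]
```

Shovel is at (0.502,-0.261) on the pad, yaw about 0. Next I plan the cover-closing arc, using the measured fingertip offset (tip 21 mm above the reported TCP).

Run:
```python
from h import *
ax=np.array([np.cos(BY),np.sin(BY)]);H=BO+.188*ax
R=rot((0,0,-1),(np.sin(BY)*-1*-1,-np.cos(BY),0)); R=Ro.from_euler('z',BY).as_matrix()@rot((0,0,-1),(0,-1,0))
def c(th,a,lead=0):
    x=-a*np.cos(th)+.035*np.sin(th)+.0075-lead; z=a*np.sin(th)+.035*np.cos(th)
    return (np.array([*(H+x*ax),.042+z-.021]),R)
st=c(1.5,.1);s0=(st[0]+np.array([.045,0,0]),R)
calls([[((.55,0,.28),R)],[((.72,.2375,.28),R)],[s0],[st],[c(t,.1) for t in(1.4,1.3,1.2,1.1,1.0,.9,.8,.7,.6)],[c(t,a) for t,a in((.5,.1),(.4,.103),(.3,.106),(.2,.11),(.15,.112),(.1,.114),(.06,.115))],[c(.03,.115),c(.01,.115),c(0,.115),c(-.02,.115)]],claw=0)
```

```text
[-0.001, 0.001, 0.034, 170.9, -259.3, -78.4, 0] 6.4

[0.0, 0.0, 0.0, 161.8, -243.1, 0.0, 0] 5.8

[0.0, 0.0, 0.0, -54.4, -1.6, 156.8, 0] 3.3

[0.0, 0.0, 0.0, -45.0, 1.5, 0.0, 0] 0.9

[0.0, 0.0, 0.0, -10.3, 0.0, -2.3, 0] 0.2
[0.0, 0.0, 0.0, -20.9, 0.0, -3.5, 0] 0.2
[0.0, 0.0, 0.0, -31.5, 0.0, -3.7, 0] 0.2
[0.0, 0.0, 0.0, -42.0, 0.0, -2.8, 0] 0.2
[0.0, 0.0, 0.0, -52.4, 0.0, -0.8, 0] 0.2
[0.0, 0.0, 0.0, -62.6, -0.0, 2.1, 0] 0.2
[0.0, 0.0, 0.0, -72.4, 0.0, 6.1, 0] 0.2
[0.0, 0.0, 0.0, -81.8, -0.0, 11.0, 0] 0.2
[0.0, 0.0, 0.0, -90.6, 0.0, 16.9, 0] 0.2

[0.0, 0.0, 0.0, -8.2, -0.0, 6.7, 0] 0.2
[0.0, 0.0, 0.0, -18.5, -0.0, 13.0, 0] 0.2
[0.0, 0.0, 0.0, -28.2, 0.0, 20.6, 0] 0.2
[0.0, 0.0, 0.0, -38.1, 0.0, 29.2, 0] 0.3
[0.0, 0.0, 0.0, -42.7, 0.0, 34.0, 0] 0.1
[0.0, 0.0, 0.0, -47.2, 0.0, 39.1, 0] 0.1
[0.0, 0.0, 0.0, -49.9, -0.0, 43.5, 0] 0.1

[0.0, 0.0, 0.0, -1.2, 0.0, 3.4, 0] 0.1
[0.0, 0.0, 0.0, -1.9, 0.0, 5.7, 0] 0.0
[0.0, 0.0, 0.0, -2.3, -0.0, 6.8, 0] 0.0
[0.0, 0.0, 0.0, -3.0, -0.0, 9.1, 0] 0.0
```

{"fn": "carry_out", "kwargs": {
  "rows": [
    [[0, 0, 0.034, 10, -20, -70, 0], [0, 0, 0.034, 40, -60, -78, 0], [0, 0, 0.034, 75, -110, -78, 0], [0, 0, 0.034, 105, -160, -78, 0], [0, 0, 0.034, 140, -210, -78, 0], [0, 0, 0.034, 171, -259, -78, 0], [0, 0, 0.034, 171, -259, -78, 0]]
  ]
}}

```text
time_s: 57.65
eef_pos: [0.5502, 0.0004, 0.2799]
tcp_rot: [3.141, -0.053, -0.001]
ft_force: [0.5, -1.1, 0.6]
opening: 0.003
gripper_force: 0.0
```

{"fn": "carry_out", "kwargs": {
  "rows": [
    [[0, 0, 0, 50, -40, 0, 0], [0, 0, 0, 100, -80, 0, 0], [0, 0, 0, 140, -130, 0, 0], [0, 0, 0, 162, -190, 0, 0], [0, 0, 0, 162, -243, 0, 0], [0, 0, 0, 162, -243, 0, 0], [0, 0, 0, 162, -243, 0, 0], [0, 0, 0, 162, -243, 0, 0]]
  ]
}}

```text
time_s: 58.45
eef_pos: [0.7194, 0.2368, 0.2785]
tcp_rot: [3.14, -0.05, -0.003]
ft_force: [-1.0, -0.1, 0.4]
opening: 0.005
gripper_force: 0.0
```

{"fn": "carry_out", "kwargs": {
  "rows": [
    [[0, 0, 0, 0, 0, 45, 0], [0, 0, 0, 0, 0, 90, 0], [0, 0, 0, -20, 0, 135, 0], [0, 0, 0, -54, -1.6, 156.8, 0], [0, 0, 0, -54, -1.6, 156.8, 0], [0, 0, 0, -54, -1.6, 156.8, 0], [0, 0, 0, -75, -1, 156.8, 0], [0, 0, 0, -90, -0.5, 156.8, 0], [0, 0, 0, -99, 0, 156.8, 0], [0, 0, 0, -99, 0, 156.8, 0]]
  ]
}}

```text
time_s: 59.45
eef_pos: [0.6216, 0.2386, 0.1252]
tcp_rot: [-3.141, 0.054, -0.004]
ft_force: [0.4, -0.2, -0.0]
opening: 0.003
gripper_force: 0.4
```

Run:
```python
from h import *
o=get_obs();print(o['eef_pos'],o['tcp_rot'],o['ft_force'].round(1),o['joints'].round(2))
```

```text
[0.62158201 0.238581   0.1251504 ] [-3.14095167  0.0542643  -0.00423759] [ 0.4 -0.2 -0. ] [ 0.3   0.63  1.39 -0.    1.12  1.9 ]
```

Contact is starting (finger force 0.4 N). Now I sweep the arc.

{"fn": "carry_out", "kwargs": {
  "rows": [
    [[0, 0, 0, -10.3, 0, -2.3, 0], [0, 0, 0, -20.9, 0, -3.5, 0], [0, 0, 0, -31.5, 0, -3.7, 0], [0, 0, 0, -42, 0, -2.8, 0], [0, 0, 0, -52.4, 0, -0.8, 0], [0, 0, 0, -62.6, 0, 2.1, 0], [0, 0, 0, -72.4, 0, 6.1, 0], [0, 0, 0, -81.8, 0, 11, 0], [0, 0, 0, -90.6, 0, 16.9, 0], [0, 0, 0, -90.6, 0, 16.9, 0]]
  ]
}}

```text
time_s: 60.45
eef_pos: [0.5285, 0.2419, 0.1057]
tcp_rot: [3.14, -0.053, -0.003]
ft_force: [0.4, 0.5, 1.2]
opening: 0.006
gripper_force: 0.5
```

{"fn": "carry_out", "kwargs": {
  "rows": [
    [[0, 0, 0, -8.2, 0, 6.7, 0], [0, 0, 0, -18.5, 0, 13, 0], [0, 0, 0, -28.2, 0, 20.6, 0], [0, 0, 0, -38.1, 0, 29.2, 0], [0, 0, 0, -42.7, 0, 34, 0], [0, 0, 0, -47.2, 0, 39.1, 0], [0, 0, 0, -49.9, 0, 43.5, 0], [0, 0, 0, -49.9, 0, 43.5, 0]]
  ]
}}

```text
time_s: 61.25
eef_pos: [0.4801, 0.2437, 0.0628]
tcp_rot: [3.141, -0.054, -0.0]
ft_force: [0.4, 0.4, 1.3]
opening: 0.007
gripper_force: 0.7
```

Run:
```python
from h import *
o=get_obs();print(o['eef_pos'],o['ft_force'].round(1),o['gripper_force'],(np.array(o['eef_pos'][:2])-BO-.188*np.array([1,-.034])).round(4))
```

```text
[0.48007018 0.24365448 0.06283994] [0.4 0.4 1.3] 0.6950584754150668 [-0.1054  0.0015]
```

{"fn": "carry_out", "kwargs": {
  "rows": [
    [[0, 0, 0, -5, 0, 0.5, 0], [0, 0, 0, -9, 0, 2.5, 0], [0, 0, 0, -9, 0, 4.5, 0], [0, 0, 0, -9, 0, 5.5, 0], [0, 0, 0, -9, 0, 6.5, 0], [0, 0, 0, -9, 0, 6.5, 0]]
  ]
}}

```text
time_s: 61.85
eef_pos: [0.4707, 0.2438, 0.0563]
tcp_rot: [3.14, -0.053, -0.002]
ft_force: [-0.0, 0.4, 1.1]
opening: 0.005
gripper_force: 0.3
```

{"fn": "carry_out", "kwargs": {
  "rows": [
    [[0, 0, 0, 0, 0, 0.5, 0], [0, 0, 0, 0, 0, 1, 0], [0, 0, 0, 0, 0, 1, 0]]
  ]
}}

```text
time_s: 62.15
eef_pos: [0.4712, 0.2438, 0.0555]
tcp_rot: [3.14, -0.054, -0.0]
ft_force: [-0.4, 0.2, 1.0]
opening: 0.0
gripper_force: 0.3
```

{"fn": "carry_out", "kwargs": {
  "rows": [
    [[0, 0, 0, 0, 0, 0.5, 0], [0, 0, 0, 0, 0, 1, 0], [0, 0, 0, 0, 0, 1, 0]]
  ]
}}

```text
time_s: 62.45
eef_pos: [0.4713, 0.2439, 0.0545]
tcp_rot: [3.141, -0.054, 0.0]
ft_force: [0.2, -0.5, -0.8]
opening: 0.003
gripper_force: 0.0
```

{"fn": "carry_out", "kwargs": {
  "rows": [
    [[0, 0, 0, 0, 0, 0.5, 0], [0, 0, 0, 0, 0, 1, 0], [0, 0, 0, 0, 0, 1, 0]]
  ]
}}

```text
time_s: 62.75
eef_pos: [0.4713, 0.244, 0.0537]
tcp_rot: [3.141, -0.054, 0.0]
ft_force: [-0.3, -0.4, 0.4]
opening: 0.004
gripper_force: 0.4
```

{"fn": "carry_out", "kwargs": {
  "rows": [
    [[0, 0, 0, 0, 0, 0.5, 0], [0, 0, 0, 0, 0, 1, 0], [0, 0, 0, 0, 0, 1, 0]]
  ]
}}

```text
time_s: 63.05
eef_pos: [0.4711, 0.244, 0.0527]
tcp_rot: [3.141, -0.054, -0.0]
ft_force: [-1.8, -0.3, 3.4]
opening: 0.007
gripper_force: 1.4
```

{"fn": "carry_out", "kwargs": {
  "rows": [
    [[0, 0, 0, 0, 0, 0.5, 0], [0, 0, 0, 0, 0, 1, 0], [0, 0, 0, 0, 0, 1, 0]]
  ]
}}

```text
time_s: 63.35
eef_pos: [0.4709, 0.2439, 0.0518]
tcp_rot: [3.141, -0.054, -0.001]
ft_force: [-4.3, -0.2, 6.3]
opening: 0.007
gripper_force: 3.4
```

{"fn": "carry_out", "kwargs": {
  "rows": [
    [[0, 0, 0, 0, 0, 0.5, 0], [0, 0, 0, 0, 0, 1, 0], [0, 0, 0, 0, 0, 1, 0]]
  ]
}}

```text
time_s: 63.65
eef_pos: [0.4708, 0.244, 0.051]
tcp_rot: [3.141, -0.054, -0.001]
ft_force: [-6.9, 0.5, 9.6]
opening: 0.006
gripper_force: 5.2
```

{"fn": "carry_out", "kwargs": {
  "rows": [
    [[0, 0, 0, 0, 0, 0.5, 0], [0, 0, 0, 0, 0, 1, 0], [0, 0, 0, 0, 0, 1, 0]]
  ]
}}

```text
time_s: 63.95
eef_pos: [0.4705, 0.244, 0.0502]
tcp_rot: [3.14, -0.054, -0.002]
ft_force: [-8.4, -0.3, 13.5]
opening: 0.002
gripper_force: 7.0
```

{"fn": "carry_out", "kwargs": {
  "rows": [
    [[0, 0, 0, 0, 0, -8, 0], [0, 0, 0, 0, 0, -8, 0], [0, 0, 0, 0, 0, -8, 0]]
  ]
}}

```text
time_s: 64.25
eef_pos: [0.4714, 0.2439, 0.0576]
tcp_rot: [3.141, -0.054, 0.001]
ft_force: [0.2, 0.3, -0.5]
opening: 0.003
gripper_force: 0.0
```

No spring force on the finger after backing off, so the cover looks latched. I retreat and compare with the first picture.

{"fn": "carry_out", "kwargs": {
  "rows": [
    [[0, 0, 0, 0, 0, -40, 0], [0, 0, 0, 0, 0, -90, 0], [0, 0, 0, 0, 0, -140, 0], [0, 0, 0, -30, 40, -190, 0], [0, 0, 0, -60, 90, -220, 0], [0, 0, 0, -90, 140, -220, 0], [0, 0, 0, -120, 190, -220, 0], [0, 0, 0, -120, 240, -220, 0], [0, 0, 0, -120, 240, -220, 0], [0, 0, 0, -120, 240, -220, 0]]
  ]
}}

```text
time_s: 65.25
eef_pos: [0.3421, 0.0047, 0.278]
tcp_rot: [3.14, -0.063, 0.001]
ft_force: [2.3, 0.1, 1.2]
opening: 0.005
gripper_force: 0.0
```

Run:
```python
from h import *
print(get_obs()['eef_pos'],get_obs()['joints'].round(2))
for c,(x0,y0,x1,y1) in(('scene',(365,205,460,305)),('top',(190,205,275,305))):
    a=cv2.imread(f'pics/{c}0.png').astype(int);im=snapshot(c);b=im[:,:,::-1].astype(int)
    d=np.abs(a-b).max(2)[y0:y1,x0:x1];print(c,'mean diff',d.mean(),'frac>40',(d>40).mean())
    ys,xs=np.where(d>40);print('bbox of change',(xs.min()+x0,ys.min()+y0,xs.max()+x0,ys.max()+y0) if len(xs) else None)
    print('pellets',[(round(q['p'],2),np.round(q['location']),(p2w(c,q['location'],.0565)[:2]-DI).round(3)) for q in place_of('pellet1',c)])
    print('shovel',[(round(q['p'],2),p2w(c,q['location'],.004)[:2].round(3)) for q in place_of('shovel',c)],'pad',[p2w(c,q['location'],0)[:2].round(3) for q in place_of('pad',c)])
    cv2.imwrite(f'pics/{c}_end.png',im[:,:,::-1])
    # image alignment of open-cover top picture for contrast
t=cv2.imread('pics/t1.png').astype(int);a=cv2.imread('pics/top0.png').astype(int);d=np.abs(a-t).max(2)[205:305,190:275];print('open-cover contrast',d.mean(),(d>40).mean())
```

```text
[0.34206034 0.00471423 0.27795861] [-0.12 -0.15  2.   -0.    1.29  1.49]
scene mean diff 2.989894736842105 frac>40 0.0
bbox of change None
pellets []
shovel [(0.93, array([ 0.505, -0.256])), (0.69, array([ 0.305, -0.377])), (0.6, array([ 0.304, -0.219]))] pad [array([ 0.492, -0.262]), array([ 0.42 , -0.489])]
top mean diff 2.6763529411764706 frac>40 0.007058823529411765
bbox of change (np.int64(271), np.int64(285), np.int64(274), np.int64(304))
pellets []
shovel [(0.87, array([ 0.3  , -0.213])), (0.86, array([ 0.506, -0.258])), (0.67, array([ 0.308, -0.377])), (0.6, array([ 0.689, -0.285]))] pad [array([ 0.495, -0.261]), array([ 0.432, -0.486])]
open-cover contrast 34.26258823529412 0.3611764705882353
```

Run:
```python
from h import *
a=cv2.imread('pics/top0.png').astype(int);b=cv2.imread('pics/top_end.png').astype(int)
d=(a-b).sum(2);u=w2p('top',[*DI,.05]).astype(int)
for r in range(u[1]-22,u[1]+19,2): print(' '.join('%3d'%d[r,c] for c in range(u[0]-22,u[0]+23,2)))
```

```text
-4  -6  -6  -6  -1  -7  -5  -6  -4   0  -4 -10  -3  -3  -2  -6  -2  -6  -7  -7  -7  -3  -4
 -4  -1   0  -5  -7  -9  -7  -2  -6  -5 -11  -3  -5  -3  -6  -3  -8  -4  -3   2  -4  -9  -3
 -4  -2  -1  -5  -5  -2  -6  -5  -1 -10  -4  -4  -2   0  -7  -3  -8   5  -7   1  -8  -8  -5
 -4  -6  -6  -4  -7  -1  -3  -8  -4  -6  -7  -5  -6  -8  -5  -4  -4  -6  -3  -5  -1  -4  -3
 -7  -2 -10  -4  -5  -6  -4  -6 -10  -7  -6   3  -6  -5  -4  -6  -5  -7  -2   1  -6  -8  -3
 -2   1  -6  -4  -8  -6   0  -1  -6  -4  -8  -3  -2  -3  -7  -2  -8  -5  -3  -4  -6  -3  -8
 -2  -7  -3  -8  -9  -4  -3  -8 -10  -6  -1 -13 -10  -1  -7  -4  -7  -6  -6  -3  -5  -8  -8
 -5  -6  -4  -2  -5  -9  -4 -10 -31 -14 -10 -28 -18 -13 -25 -20  -6  -7  -4  -3  -5  -7  -5
 -4  -7  -4  -1 -11  -6  -6  -8 -19  -6  -3 -15 -10  -7 -20 -12  -7  -2  -4  -3  -1  -3  -3
 -9  -6  -4  -4  -4  -5  -9  -3  -7 -18 -18  -3 -18 -10  -4  -8  -2  -8  -5  -7  -5  -6  -5
 -3  -2  -3  -6  -3  -8  -4  -4  -7 -23 -22  -5 -32 -22  -2  -5  -9  -5  -4  -2   3  -6  -6
 -2  -4  -5   2  -5  -8   0  -6  -1  -2  -9  -5 -11  -3  -2  -3   1  -5  -6  -7  -1  -8  -4
 -8  -5  -6 -11 -10  -5  -5  -6  -7  -3  -2  -3  -7  -7  -6  -3  -4  -7  -2  -4  -5  -9  -3
 -3  -4  -2  -8  -8  -4  -7  -6  -4  -4  -8  -1  -2  -3  -8  -2  -4  -2  -3  -9   0  -4  -5
 -3 -14  -1  -8   1  -1  -5  -8   1  -5  -8  -3  -7  -6  -3  -3  -6  -6  -4  -3  -3  -6  -7
 -5  -3  -6   0  -8   3  -4  -3  -7  -6  -7  -4  -7  -3  -6  -2   1  -4  -3  -7  -6  -3  -8
 -8  -4  -3   0  -7  -4  -9  -5  -8  -3  -6  -5  -4   0  -8  -8  -7  -6  -2  -4  -2  -2  -3
 -6  -2 -10  -9  -6  -6  -5  -4  -9  -5  -8  -3  -8  -4  -7  -8  -5  -8  -5  -8  -5  -7  -7
 -8  -2  -8 -10  -3  -5  -9  -7  -4   0  -7  -7  -7  -3  -5 -10 -10   2  -3  -5  -8  -7  -1
-14  -4  -9  -8  -5   0  -5   3  -4   1  -3  -9  -7  -6  -6  -3  -5  -2  -6  -6  -6  -9  -4
 -6  -2   3  -8  -2  -3  -6  -5 -11  -4  -5  -7  -5  -6  -2   0   1  -6  -1  -4  -5  -3  -5
```

The five pellets (3 + 2) show through the shut cover in the middle of the dish. The cover picture matches the first, latched one, and the shovel is on its pad. Handing in.

```bash
python3 -c "
from workcell import *
print(ticket.job_done())"
```

```text
the job is handed in; nothing more can be done
None
```

Job handed in at about 65 s: all five pellets are in the brass dish, the shovel is back on its cork pad and the cover is shut. The last camera checks agree, but the hand-in gave no verdict.

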